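Load the nut clamp and wind it tight

TASK

Lay the two loose hex nuts flat in the channel of the clamping tray, between the nut already there and the pusher, corners towards the side rails as that nut lies. Then wind the star wheel clockwise, more than a full turn, until the three nuts are closed up flat against flat and clamped firmly, and stop when you feel it go tight: do not force it. Leave the round spacer, the gauge case and the jar where they are.

Things in the scene. Friction and masses are not known exactly. Their poses are not given: they have to be found in the camera images.
- fixture: Clamping tray fixed to the bench: base plate 110 (x) by 380 (y) by 10 mm. Origin: centre of its underside. The channel runs along y, centred on x = 0: floor at z = 10 mm, between two rails 47 mm apart (inside), each 10 mm wide, tops 5 mm above the floor, y = -185 to +20 mm. Wheel housing at the +y end: 70 (x) by 64 mm (y), top at z = 48 mm, about the wheel axis at y = +110 mm.
- stop_face (a point): Middle of the end stop's face towards +y of the tray. Steel block 44 mm wide, 20 mm high, clamped at a place that differs from run to run (face at y = -150 to -140 mm of the tray); it stays put in use.
- pusher_face (a point): Middle of the pusher's face, which looks to the tray's -y, towards the stop. Steel head 42 mm wide, 14 mm thick, 20 mm high, on a toothed rack; driven by the wheel only, 36 mm along -y per turn. It starts 146 to 161 mm from the stop face.
- wheel_hub (a point): Point on the wheel's upright axis at the height of the middle of its arms (70 mm above the bench). The hub is 32 mm across, top at 80 mm.
- wheel_ball (a point): Centre of one of three black ball grips (24 mm across), 66 mm from the axis, moving with the wheel. Three level round steel arms, 10 mm thick, 120 degrees apart, each end in such a ball. Between the arms it is open down to the housing, 22 mm below the arms' axis: an arm can be pushed round with shut fingertips, or a ball gripped.
- wheel (a joint): Star wheel angle, rad, growing clockwise from above (pusher goes to the stop); 0 = fully open; starts at 0 to 0.8. Drag 0.15 N m (3 N on an arm 45 mm out) plus 0.06 per rad/s; it holds the wheel where it is left and rises steeply as the nuts are squeezed (175 N per N m above the drag). 10 to 60 N holds them firmly, over 100 N is forcing. Tight at about 7.3 to 9.4 rad, as the stop is set.
- nut_a_mid (a point): Centre (half-way up) of a loose hexagonal steel nut: 36 mm across flats, 41.6 mm across corners, 22 mm high, bore 24 mm, about 130 g, lying flat on the bench. Its x axis points to a corner, its y axis is square to a flat; z up.
- nut_b_mid (a point): Centre (half-way up) of the second loose nut, same in all as the first.
- nut_c_mid (a point): Centre (half-way up) of the nut that already lies in the channel, next to the end stop; same size, free to slide.
- pusher: The pusher (see its face). Origin: lower edge of its face, 10.5 mm below the middle of the face.
- spacer_mid (a point): Centre (half-way up) of a round steel spacer ring, 38 mm across, 22 mm high, standing among the loose nuts. Not part of the job.
- gauge_case: Closed black plastic gauge case, 90 x 150 x 30 mm, lying on the bench. Origin: centre of its underside. Not part of the job.
- cleaner: White plastic screw-cap jar, 56 mm across, 70 mm high, standing. Origin: centre of its underside. Not part of the job.
Mind the look-alikes: they are no part of the job. What is shaped like the part that bears nut_b_mid but orange is not meant.

How it is judged:
On the way, in this order (a step that is already met when the one before it is completed fails the run):
1. all three nuts lie flat in the channel between stop and pusher, the wheel not yet wound (x of nut_a_mid in the frame of fixture between -0.008 and 0.008 m and y of nut_a_mid in the frame of fixture between -0.15 and 0.011 m and z of nut_a_mid in the frame of fixture between 0.018 and 0.0235 m and angle between each of nut_a_mid, nut_b_mid, nut_c_mid's own z axis and vertical below 0.12 rad and x of nut_b_mid in the frame of fixture between -0.008 and 0.008 m and y of nut_b_mid in the frame of fixture between -0.15 and 0.011 m and z of nut_b_mid in the frame of fixture between 0.018 and 0.0235 m and x of nut_c_mid in the frame of fixture between -0.008 and 0.008 m and y of nut_c_mid in the frame of fixture between -0.15 and 0.011 m and z of nut_c_mid in the frame of fixture between 0.018 and 0.0235 m and value of joint wheel below 1.5 rad), for 0.2 s.
2. the wheel has been wound past a full turn (value of joint wheel above 7.083 rad), for 0.1 s.
At the end, for the whole second after the job is handed in: All three nuts lie flat on the channel floor between stop and pusher (within 8 mm of its middle line), closed up flat against flat so that pusher and stop are less than 110 mm apart (three nuts are 108 mm), the pusher still pressing on them with more than 6 N, the wheel at rest (x of nut_a_mid in the frame of fixture between -0.008 and 0.008 m and y of nut_a_mid in the frame of fixture between -0.15 and 0.011 m and z of nut_a_mid in the frame of fixture between 0.018 and 0.0235 m and angle between each of nut_a_mid, nut_b_mid, nut_c_mid's own z axis and vertical below 0.12 rad and x of nut_b_mid in the frame of fixture between -0.008 and 0.008 m and y of nut_b_mid in the frame of fixture between -0.15 and 0.011 m and z of nut_b_mid in the frame of fixture between 0.018 and 0.0235 m and x of nut_c_mid in the frame of fixture between -0.008 and 0.008 m and y of nut_c_mid in the frame of fixture between -0.15 and 0.011 m and z of nut_c_mid in the frame of fixture between 0.018 and 0.0235 m and distance between stop_face and pusher_face below 0.11 m and contact force between pusher and anything else above 6 N and velocity of joint wheel below 0.05 rad/s); the robot touches nothing.
It fails at once if the clamp is forced (pusher presses with more than 120 N) (contact force between pusher and anything else above 120 N).
It fails at once if the spacer is moved by more than 20 mm (distance of spacer_mid from where it was at the start of the episode above 0.02 m).
It fails at once if the gauge case is moved by more than 20 mm (distance of gauge_case from where it was at the start of the episode above 0.02 m).
It fails at once if the jar is moved by more than 20 mm or tipped (distance of cleaner from where it was at the start of the episode above 0.02 m or angle between cleaner's own z axis and vertical above 0.3 rad).
It also fails if it takes over 72 s, if anything falls off the work surface, if the arm or the gripper's body presses on something with over 40 N, if the wrist force passes 120 N, or if a joint passes its speed limit or range.

ROBOT

A 6-joint arm with a two-finger parallel gripper is mounted at the origin on the work surface. World frame = base frame: x ahead of the robot, y to its left, z up, the work surface at z = 0. Lengths are in m, angles in rad, forces in N, time in s.
With the tool pointing down it reaches from about 0.325 to 0.85 m from the base axis. Payload 4.4 kg.
Tool frame: the origin (TCP) lies at the centre of the arm's flange, where the gripper is bolted on; the fingertips stand 199 mm ahead of it and the grasp point (between the pads) lies 180 mm ahead of it; z points along the fingers, y is the direction in which the jaws open and shut (so a half turn about z gives the same grasp; the last joint's range is limited). The gripper opens to 94 mm and grips with 3 to 60 N. Pads are 16 mm wide; open, the fingers measure 119 mm over their backs; the gripper's body (75 mm by 177 mm) begins 78 mm behind the grasp point.
Start: joints at [0.96, 0.207, 1.542, -0, 1.393, -0.15], TCP at [0.256, 0.515, 0.405] pointing down, gripper open.
Joint ranges: [-2.73, 2.73], [-0.86, 2.22], [0.23, 2.46], [-1.11, 4.25], [0.08, 2.63], [-2.82, 2.82]. Speed limits (rad/s): [2.79, 2.79, 3.14, 3.14, 3.14, 3.14].

INTERFACE

Orientations are given as a rotation vector (axis times angle).
In Python, from cell import * gives the robot as it stands.
- The arm moves only by the tool send_rows, never from a script. Its argument "increments" is a list of rows, each a list of 7 numbers: the finger opening in cm, from 0 to 9.4, then the shift along the tool's x, y, z in cm, then the turn, a rotation vector about the tool's x, y, z in degrees. In form: [[claw, x, y, z, rx, ry, rz], ...]. A call has exactly 5 rows; each row is the pose to reach, as a shift and turn from the pose commanded when the call began, along the tool's axes at that moment; what a row does not reach only later rows make up. A row lasts 1/12 s, in which the tool goes at most 41.7 mm and 7.16 degrees, less where a joint would pass 70% of its speed; a pose out of reach is approached as far as the arm can. A call with a gripper value outside its range is refused whole. The fingers move at their own pace and stop on an object; the grip force is fixed at half the most. Time passes only in rows, so rows that repeat a pose let the fingers close, or fill a call up. It gives the time, the measured TCP pose, the force and the opening at its end, in the units of the state.
- state(): the state, without advancing time (a new reading comes with each control period).
- snapshot(name): name is "scene" or "top" or "wrist"; returns a dict with "pixels" (384x512x3 uint8, red, green, blue), "range_z" (384x512 float32, m along the optical axis (not along the pixel's ray), 0 where there is no reading), "fx", "fy", "cx", "cy" (pixels), "T" (4x4, takes a point from camera to world coordinates); the wrist camera has in their place "tool_from_camera" (4x4, takes a point from camera to tool coordinates, whose origin is the TCP and whose axes are the flange's). Camera axes: x right, y down, z forward; pixel columns grow to the right and rows downward; lengths in m; the calibration is good to about 2 mm. A picture is of the moment at which its call begins: read the wrist's pose just before it.
- sign_off(): hands the job in, once; it reports no verdict.
Trained networks look in the newest picture that a camera, given by its name, has taken for a name from the list of things; names that differ only in an ending like _2 or _b are one class to them, and where a whole thing is asked for, a point or a joint stands for the part that bears it (a point fixed in the world has none). Each returns a list of dicts, best first, with "score" (0 to 1); they miss things now and then, are a little off and sometimes report something else, mostly with a low value. They report only what shows in the picture. A call takes as long as a camera call. They do not tell look-alikes from the thing itself.
- boxes_of(camera, name): "bbox" ([left, top, right, bottom] as shares, 0 to 1, of the picture: columns of its width, rows of its height, round what is visible of it).
The state is a dict: "time_s": time; "qpos": joint angles; "qvel": joint speeds; "joint_torque": joint torques, N m; "ee_pos": TCP position; "eef_rot": TCP orientation; "ft_force": force on the tool from outside, world axes, zero at the start; "ft_torque": the same for the moment, N m; "width": finger opening in m.
Only numpy, scipy, OpenCV 4.12 (cv2) and the standard library are available. Lean on these libraries where they do the work, as an engineer would, in place of code of your own. Each camera call takes 0.05 s, during which the arm holds its last target.

## Working session

There is one attempt and no reset: what is moved stays moved. The work goes in short steps, Python scripts to look and compute and a tool call to move; the robot and the scene stay as the last step left them, time stands still between calls to the robot, and variables do not carry over. Pictures are saved under pics/ and viewed, and the job is handed in when it is done.

Besides the shell and the picture viewer there is one more tool, called after "Emit:" by a JSON object that holds its "api" and its "payload". send_rows: Moves the arm, as the interface text tells. Its arguments: {"type":"object","properties":{"increments":{"type":"array","items":{"type":"array","items":{"type":"number"}}}},"required":["increments"]}

```bash
ls; mkdir -p pics
python3 - <<'E'
from cell import *
import cv2
s=state();print(s)
for n in("scene","top","wrist"):
    d=snapshot(n);cv2.imwrite(f"pics/{n}0.png",d["pixels"][:,:,::-1]);print(n,d["fx"],d["cx"],d["cy"],d.get("T",d.get("tool_from_camera")))
    for k in("nut_a_mid","fixture","wheel_ball","pusher","spacer_mid","gauge_case","cleaner"):
        print(k,[(round(b["score"],2),[round(v*m) for v,m in zip(b["bbox"],(512,384,512,384))]) for b in boxes_of(n,k)])
E
```

```text
pics
{'time_s': 0.0, 'qpos': array([ 9.59483075e-01,  2.07423693e-01,  1.54292943e+00, -1.27522605e-05,
        1.39347144e+00, -1.50478716e-01]), 'qvel': array([-1.15558675e-03, -1.36321218e-03, -2.87408428e-04, -1.31029391e-03,
        2.05122405e-04,  6.71812617e-05]), 'joint_torque': array([ 3.62480832e-04, -3.70874441e+01, -2.81418067e+01,  6.97966316e-02,
        3.60062392e-02, -1.64097009e-04]), 'ee_pos': array([0.25549657, 0.51472512, 0.40349984]), 'eef_rot': array([-0.71729814, -3.05776679,  0.00326109]), 'ft_force': array([0.07941906, 0.0356372 , 0.80063836]), 'ft_torque': array([ 0.01299528, -0.00381822, -0.01178911]), 'width': 0.09430044608552796}
scene 398.2234474176825 251.5922431709026 189.56635424714344 [[ 0.08047274  0.72130038 -0.68793161  1.17780366]
 [ 0.99658499 -0.04540955  0.06896615 -0.01381554]
 [ 0.01850664 -0.69113221 -0.72249137  0.76645695]
 [ 0.          0.          0.          1.        ]]
nut_a_mid [(0.69, [91, 213, 113, 227])]
fixture [(0.72, [182, 189, 347, 252])]
wheel_ball [(0.75, [289, 187, 345, 236]), (0.35, [270, 213, 335, 234])]
pusher [(0.91,
[... 673 characters left out ...]
, 179]), (0.26, [346, 160, 363, 176])]
pusher [(0.71, [166, 164, 233, 181])]
spacer_mid [(0.74, [92, 161, 123, 186]), (0.63, [368, 225, 383, 242])]
gauge_case [(0.57, [103, 242, 170, 287])]
cleaner [(0.91, [93, 161, 121, 185])]
wrist 269.2347942006335 255.75172960537972 196.16373171293577 [[-4.91147088e-04 -9.62949337e-01 -2.69681911e-01  7.90348480e-02]
 [ 9.99999817e-01 -5.68213409e-04  2.07702946e-04 -5.85188541e-04]
 [-3.53244292e-04 -2.69681759e-01  9.62949440e-01  2.01407001e-02]
 [ 0.00000000e+00  0.00000000e+00  0.00000000e+00  1.00000000e+00]]
nut_a_mid []
fixture []
wheel_ball []
pusher []
spacer_mid []
gauge_case [(0.7, [112, 246, 225, 334])]
cleaner [(0.48, [258, 351, 285, 360])]
```

Run:
```python
import cv2
a=cv2.imread("pics/top0.png")[120:300,80:420];cv2.imwrite("pics/t0z.png",cv2.resize(a,None,fx=2.35,fy=2.35,interpolation=cv2.INTER_CUBIC))
a=cv2.imread("pics/scene0.png")[120:260,70:430];cv2.imwrite("pics/s0z.png",cv2.resize(a,None,fx=2.2,fy=2.2,interpolation=cv2.INTER_CUBIC))
```

```text
(no output)
```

View pics/t0z.png

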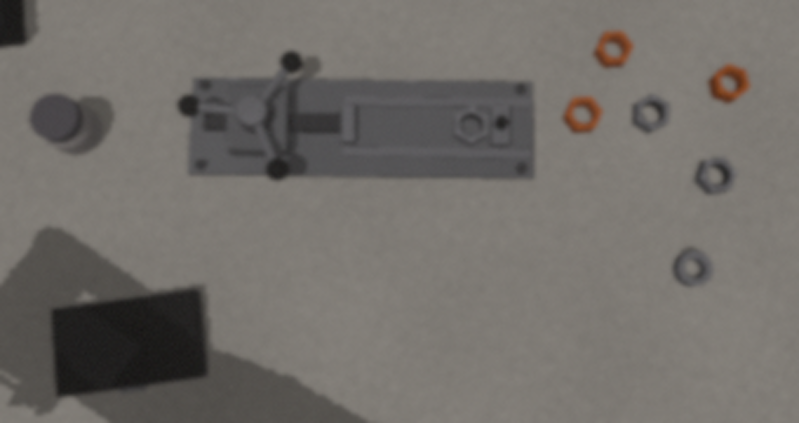

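View pics/s0z.png

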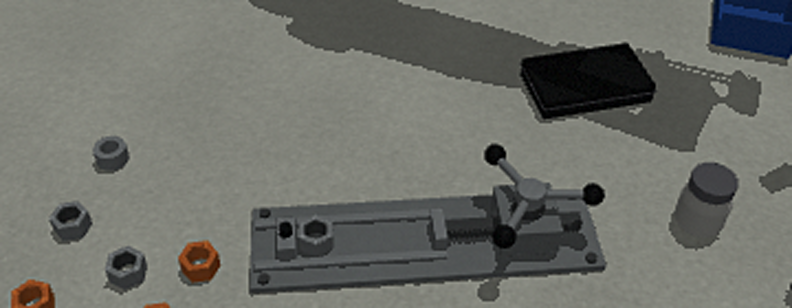

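```bash
cat > h.py <<'E'
from cell import *
import cv2, numpy as np
from scipy.spatial.transform import Rotation as R
def cloud(n,st=None):
    d=snapshot(n); z=d["range_z"]; v,u=np.mgrid[:384,:512]
    P=np.stack([(u-d["cx"])/d["fx"]*z,(v-d["cy"])/d["fy"]*z,z],-1)
    T=d.get("T")
    if T is None:
        M=np.eye(4);M[:3,:3]=R.from_rotvec(st["eef_rot"]).as_matrix();M[:3,3]=st["ee_pos"];T=M@d["tool_from_camera"]
    W=P@T[:3,:3].T+T[:3,3]; W[z==0]=np.nan
    return d,W,T
E
python3 - <<'E'
from h import *
d,W,T=cloud("top")
np.save("Wtop.npy",W)
def at(u,v,r=2): return np.nanmedian(W[v-r:v+r+1,u-r:u+r+1].reshape(-1,3),0).round(4)
print("floor",at(250,250),at(400,270),at(300,110))
hsv=cv2.cvtColor(d["pixels"],cv2.COLOR_RGB2HSV)
Z=W[...,2]
im=np.clip(np.nan_to_num(Z)*1000*3,0,255).astype(np.uint8)
cv2.imwrite("pics/tz.png",cv2.resize(im[120:300,80:420],None,fx=2.35,fy=2.35,interpolation=0))
m=(Z>0.010)&(Z<0.2)
n,l,st,c=cv2.connectedComponentsWithStats(m.astype(np.uint8))
for i in range(1,n):
    if st[i,4]>30:
        p=W[l==i]; print(i,st[i],p.mean(0).round(4),p.min(0).round(4),p.max(0).round(4),"S",np.median(hsv[l==i][:,1]))
E
```

```text
floor [0.3877 0.0302 0.0014] [ 0.3456 -0.3482  0.0016] [ 0.7658 -0.0971  0.0008]
1 [   0   59   91   90 7129] [0.7431 0.5605 0.0566] [0.636  0.4558 0.01  ] [0.8657 0.6857 0.0663] S 17.0
63 [333 133  17  16 144] [ 0.6759 -0.2022  0.0212] [ 0.6575 -0.2216  0.01  ] [ 0.6957 -0.1822  0.0275] S 152.5
80 [434 141  40  21 436] [ 0.6548 -0.4998  0.015 ] [ 0.628  -0.5517  0.0102] [ 0.6857 -0.4488  0.0201] S 8.0
82 [ 156  142  152   55 5376] [0.5796 0.0795 0.025 ] [ 0.5106 -0.1136  0.01  ] [0.6446 0.265  0.0863] S 6.0
88 [383 147  16  17 149] [ 0.6392 -0.33    0.0207] [ 0.6203 -0.3493  0.0102] [ 0.6597 -0.3122  0.0269] S 166.0
111 [ 93 160  30  26 574] [0.5674 0.3822 0.0574] [0.5441 0.3609 0.0103] [0.5974 0.4134 0.0753] S 14.0
112 [320 161  17  15 141] [ 0.6002 -0.1661  0.0211] [ 0.5818 -0.1862  0.0103] [ 0.6193 -0.1465  0.0266] S 151.0
113 [350 160  15  17 143] [ 0.603  -0.2415  0.0211] [ 0.583  -0.2598  0.0105] [ 0.6223 -0.224   0.0267] S 7.0
146 [377 187  17  16 153] [ 0.5349 -0.3109  0.021 ] [ 0.5159 -0.3319  0.0103] [ 0.5538 -0.2916  0.0279] S 6.0
149 [  0 206  16   6  58] [0.4612 0.5414 0.1617] [0.4562 0.5243 0.1301] [0.4669 0.5497 0.1999] S 13.0
150 [  0 217  14  25 270] [0.4256 0.6275 0.0326] [0.3971 0.6176 0.0102] [0.454  0.6474 0.0549] S 14.0
151 [367 227  17  15 159] [ 0.4333 -0.2817  0.0215] [ 0.4156 -0.3011  0.01  ] [ 0.451  -0.2644  0.0281] S 6.0
152 [ 102  243   67   47 2462] [0.344  0.308  0.0308] [0.2875 0.2298 0.0103] [0.4002 0.3893 0.0368] S 18.0
153 [   0  281   52  103 1593] [0.2054 0.5604 0.0342] [0.0707 0.5064 0.01  ] [0.3022 0.6291 0.0626] S 165.0
191 [219 375  82   9 616] [0.0874 0.0037 0.0135] [ 0.0785 -0.0942  0.01  ] [0.0959 0.0962 0.0183] S 28.0
```

View pics/tz.png

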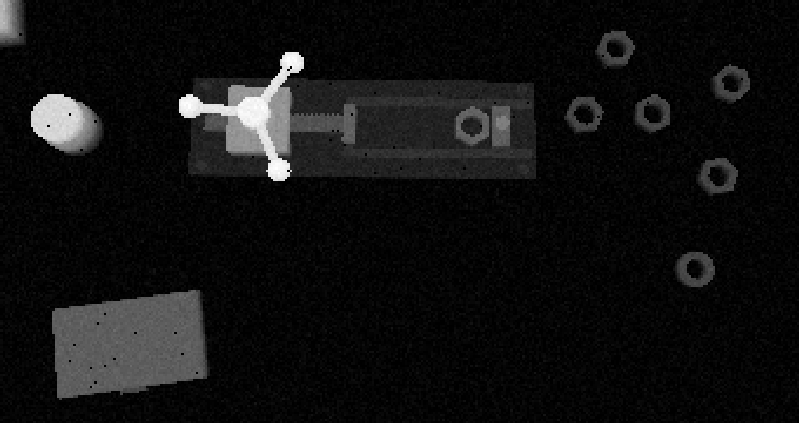

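Run:
```python
from h import *
W=np.load("Wtop.npy");Z=W[...,2]-0.0013
box=(W[...,0]>0.49)&(W[...,0]<0.67)&(W[...,1]>-0.13)&(W[...,1]<0.30)
m=box&(Z>0.006)&(Z<0.013)
p=W[m][:,:2].astype(np.float32)
r=cv2.minAreaRect(p*1000);print("rect",r)
b=cv2.boxPoints(r);print(b)
# yaw
e=b[np.argmax(b[:,1])];
w,h=r[1];ang=np.deg2rad(r[2]); 
ax=np.array([np.cos(ang),np.sin(ang)]) if w>h else np.array([-np.sin(ang),np.cos(ang)])
if ax[1]<0: ax=-ax
yv=ax; xv=np.array([yv[1],-yv[0]]); c=np.array(r[0])/1000
print("yaw y",np.degrees(np.arctan2(yv[1],yv[0])))
q=(W[box][:,:2]-c); q=np.stack([q@xv,q@yv,Z[box]],1)
for lo,hi in((.012,.018),(.018,.027),(.027,.037),(.040,.052),(.055,.09)):
    s=q[(q[:,2]>lo)&(q[:,2]<hi)]; print(lo,hi,len(s))
s=q[(q[:,2]>.022)&(q[:,2]<.040)&(q[:,1]<0.06)]
h,e=np.histogram(s[:,1],bins=np.arange(-.19,.06,.004))
print([(round(a,3),int(n)) for a,n in zip(e,h) if n])
s=q[(q[:,2]>.060)&(q[:,1]>0.02)]
hub=s[s[:,2]>.075];print("hub",hub.mean(0),len(hub))
hc=np.array([0,.110])
d=s[:,:2]-hc;rr=np.hypot(*d.T);k=rr>0.055;a=np.degrees(np.arctan2(d[k,1],d[k,0]))
print(np.histogram(a,bins=np.arange(-180,181,10)))
for i in range(3):
    pass
lab=cv2.kmeans(np.stack([np.cos(np.radians(a)),np.sin(np.radians(a))],1).astype(np.float32),3,None,(3,50,1e-5),5,0)
for i in range(3):
    t=lab[1].ravel()==i; print(np.degrees(np.arctan2(*lab[2][i][::-1])), s[k][t].mean(0))
```

```text
rect ((596.0706176757812, 76.4852294921875), (140.78073120117188, 380.6040344238281), 1.218048334121704)
[[ 521.6509   265.24796]
 [ 529.74146 -115.2701 ]
 [ 670.49036 -112.2775 ]
 [ 662.3998   268.24057]]
yaw y 91.21804833412172
0.012 0.018 1064
0.018 0.027 232
0.027 0.037 394
0.04 0.052 482
0.055 0.09 575
[(np.float64(-0.162), 14), (np.float64(-0.158), 17), (np.float64(-0.154), 22), (np.float64(-0.15), 20), (np.float64(-0.146), 26), (np.float64(-0.142), 17), (np.float64(-0.138), 9), (np.float64(-0.134), 20), (np.float64(-0.13), 10), (np.float64(-0.126), 15), (np.float64(-0.122), 8), (np.float64(-0.118), 15), (np.float64(-0.114), 14), (np.float64(-0.11), 12), (np.float64(-0.106), 21), (np.float64(0.006), 17), (np.float64(0.01), 24), (np.float64(0.014), 26), (np.float64(0.018), 23), (np.float64(0.022), 10), (np.float64(0.026), 14), (np.float64(0.03), 7), (np.float64(0.034), 15), (np.float64(0.038), 7), (np.float64(0.042), 16), (np.float64(0.046), 10), (np.float64(0.05), 12), (np.float64(0.054), 15)]
hub [-0.01432592  0.10957766  0.07883112] 372
(array([ 0, 42, 54,  0,  0,  0,  0,  0,  0,  0,  0,  0, 11, 21,  8,  0,  0,
        0,  0,  0,  0,  0,  0,  0,  0,  0, 10, 40, 28,  0,  0,  0,  0,  0,
        0,  0]), array([-180, -170, -160, -150, -140, -130, -120, -110, -100,  -90,  -80,
        -70,  -60,  -50,  -40,  -30,  -20,  -10,    0,   10,   20,   30,
         40,   50,   60,   70,   80,   90,  100,  110,  120,  130,  140,
        150,  160,  170,  180]))
-159.20372 [-0.07055146  0.08314058  0.07734497]
-45.69006 [0.04179124 0.06720449 0.07806449]
97.20571 [-0.00810208  0.17400447  0.07736246]
```

```bash
cat >> h.py <<'E'
def go(x,y,z,yaw,st=None):
    """increments to a TCP target, tool down, tool-y at yaw deg"""
    st=st or state()
    r=R.from_rotvec(st["eef_rot"]).as_matrix()
    a=np.radians(yaw); Y=np.array([np.cos(a),np.sin(a),0]);Zd=np.array([0,0,-1.]);X=np.cross(Y,Zd)
    t=np.stack([X,Y,Zd],1)
    d=r.T@(np.array([x,y,z])-st["ee_pos"])*100
    rv=np.degrees(R.from_matrix(r.T@t).as_rotvec())
    print("inc",d.round(2),rv.round(2))
def lk():
    s=state();r=R.from_rotvec(s["eef_rot"]).as_matrix()
    print("t%.2f"%s["time_s"],s["ee_pos"].round(4),"yaw %.2f"%np.degrees(np.arctan2(r[1,1],r[0,1])),"tilt",r[2].round(4),"F",s["ft_force"].round(2),"w%.4f"%s["width"],s["qpos"].round(2))
    return s
E
python3 -c "
from h import *
lk();go(0.50,-0.06,0.40,91)"
```

```text
t1.25 [0.2557 0.515  0.4046] yaw 63.60 tilt [-0. -0. -1.] F [ 1.42 -0.16  1.14] w0.0938 [ 0.96  0.21  1.54 -0.    1.39 -0.15]
inc [-47.45 -40.64   0.46] [ -0.    0.  -27.4]
```

Emit:
{"api": "send_rows", "payload": {"increments": [[9,-3,-2.6,0,0,0,-3],[9,-6,-5.2,0.1,0,0,-8],[9,-9,-7.8,0.2,0,0,-14],[9,-12,-10.4,0.3,0,0,-20],[9,-15,-13,0.4,0,0,-27.4]]}}

```text
time_s: 1.67
ee_pos: [0.3309, 0.3342, 0.4008]
eef_rot: [-0.007, 3.141, -0.0]
ft_force: [0.4, 0.5, 0.3]
width: 0.0901
```

```bash
python3 -c "
from h import *
lk();go(0.50,-0.06,0.40,91)"
```

```text
t1.67 [0.3309 0.3342 0.4008] yaw 90.26 tilt [-4.e-04 -3.e-04 -1.e+00] F [0.45 0.49 0.25] w0.0901 [ 0.61 -0.02  1.79 -0.    1.36 -0.97]
inc [-16.73 -39.5    0.09] [-0.02  0.02 -0.74]
```

Emit:
{"api": "send_rows", "payload": {"increments": [[9,-1.7,-4,0,0,0,0],[9,-3.4,-8,0,0,0,0],[9,-5.1,-12,0,0,0,0],[9,-6.7,-16,0,0,0,0],[9,-8.4,-20,0,0,0,0]]}}

```text
time_s: 2.08
ee_pos: [0.4113, 0.142, 0.4012]
eef_rot: [0.001, 3.14, 0.0]
ft_force: [0.2, -0.1, -0.4]
width: 0.09
```

Emit:
{"api": "send_rows", "payload": {"increments": [[9,-1.7,-4,0,0,0,0],[9,-3.4,-8,0,0,0,0],[9,-5.1,-12,0,0,0,0],[9,-6.7,-16,0,0,0,0],[9,-8,-19,0,0,0,0]]}}

```text
time_s: 2.5
ee_pos: [0.4913, -0.0485, 0.4011]
eef_rot: [0.003, 3.141, -0.0]
ft_force: [0.9, 0.4, 0.3]
width: 0.09
```

```bash
python3 -c "
from h import *
s=lk();d,W,T=cloud('wrist',s);np.save('Ww.npy',W);np.save('Iw.npy',d['pixels']);cv2.imwrite('pics/w1.png',cv2.resize(d['pixels'][:,:,::-1],None,fx=1.5,fy=1.5,interpolation=2));lk()"
```

```text
t2.50 [ 0.4913 -0.0485  0.4011] yaw 89.89 tilt [-8.e-04 -2.e-04 -1.e+00] F [0.91 0.44 0.29] w0.0900 [-0.27  0.03  1.74 -0.    1.37 -1.84]
t2.55 [ 0.4936 -0.0538  0.4014] yaw 89.63 tilt [-0.004  -0.0063 -1.    ] F [ 2.88 -4.56  0.35] w0.0899 [-0.28  0.04  1.73 -0.01  1.36 -1.84]
```

View pics/w1.png

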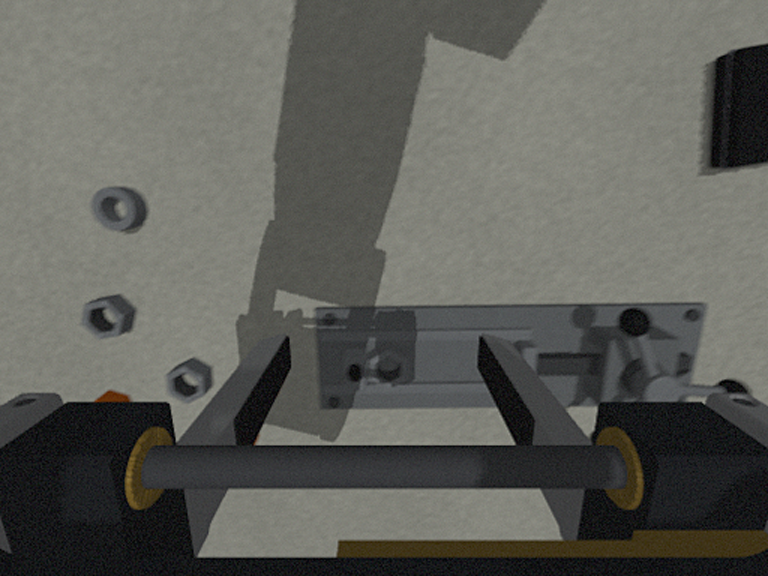

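```bash
cat > m.py <<'E'
from h import *
s=lk();d,W,T=cloud('wrist',s);np.save('Ww.npy',W);np.save('Iw.npy',d['pixels']);lk()
Z=W[...,2]; 
v,u=np.mgrid[:384,:512]
print("floor z",np.nanmedian(Z[20:100,50:180]))
z0=np.nanmedian(Z[20:100,50:180])
Z=Z-z0
def nutfit(p):
    # p: top-face points xy. fit hex via yaw scan on outer hull
    h=cv2.convexHull((p*1000).astype(np.float32))[:,0]
    best=None
    c0=h.mean(0)
    from scipy.optimize import minimize
    def sup(a): 
        n=np.array([np.cos(a),np.sin(a)]);q=h@n;return q.max(),q.min()
    res=[]
    for a in np.radians(np.arange(0,60,0.5)):
        w=0;c=np.zeros(2);A=[];B=[]
        for k in range(3):
            M,m=sup(a+k*np.pi/3); w+=M-m; A.append([np.cos(a+k*np.pi/3),np.sin(a+k*np.pi/3)]);B.append((M+m)/2)
        c=np.linalg.lstsq(np.array(A),np.array(B),rcond=None)[0]
        res.append((w/3,np.degrees(a),*c))
    return min(res)
m=(Z>0.015)&(Z<0.026)&(v<275)&(W[...,1]<-.2)
n,l,st,c=cv2.connectedComponentsWithStats(m.astype(np.uint8))
for i in range(1,n):
    if st[i,4]>60:
        p=W[l==i]; print(st[i],"mean",p.mean(0).round(4),"fit w,flat-normal yaw,cx,cy",np.round(nutfit(p[:,:2]),2))
E
python3 m.py
```

```text
t2.55 [ 0.4936 -0.0538  0.4014] yaw 89.63 tilt [-0.004  -0.0063 -1.    ] F [ 2.88 -4.56  0.35] w0.0899 [-0.28  0.04  1.73 -0.01  1.36 -1.84]
t2.60 [ 0.4925 -0.0509  0.4012] yaw 89.56 tilt [-0.0019 -0.0023 -1.    ] F [0.6  1.01 0.34] w0.0904 [-0.28  0.04  1.74 -0.    1.36 -1.84]
floor z -0.00014636324921984967
[ 68 122  32  29 560] mean [ 0.4339 -0.282   0.0209] fit w,flat-normal yaw,cx,cy [  36.94   57.    434.09 -283.02]
[ 62 197  30  27 470] mean [ 0.5357 -0.3114  0.0206] fit w,flat-normal yaw,cx,cy [  36.95    9.5   536.29 -312.49]
[118 240  27  27 406] mean [ 0.6039 -0.2426  0.0206] fit w,flat-normal yaw,cx,cy [  36.86   27.    604.52 -243.29]
[ 68 262  20   6  68] mean [ 0.6249 -0.3282  0.0196] fit w,flat-normal yaw,cx,cy [  16.53   51.    625.86 -327.54]
```

```bash
cat > tray.py <<'E'
from h import *
from scipy.optimize import least_squares
def tray(src):
    out=[]
    W=np.load(src);P=W.reshape(-1,3);P=P[np.isfinite(P[:,2])]
    box=(P[:,0]>0.49)&(P[:,0]<0.67)&(P[:,1]>-0.14)&(P[:,1]<0.30)&(P[:,2]<0.1);P=P[box]
    z0=0.0013 if "top" in src else 0.
    z=P[:,2]-z0
    p=P[(z>0.006)&(z<0.09)]
    # yaw: plate edges: for bins along y, robust min/max x
    q=p[(p[:,2]-z0<0.0175)]
    ys=np.arange(-.10,.02,.008)
    lo=[];hi=[];yy=[]
    for y in ys:
        k=q[(q[:,1]>=y)&(q[:,1]<y+.008),0]
        if len(k)>15: lo.append(np.percentile(k,2));hi.append(np.percentile(k,98));yy.append(y+.004)
    fl=np.polyfit(yy,lo,1);fh=np.polyfit(yy,hi,1)
    print(src,"edge fits",fl,fh,"width at 0",fh[1]-fl[1])
    return p,z0
for s in("Wtop.npy","Ww.npy"):
    p,z0=tray(s)
    ymin=np.percentile(p[(p[:,2]-z0<.0175)&(abs(p[:,0]-.58)<.04)&(p[:,1]<0),1],[0.5,1,2]); print("ymin",ymin)
    yaw=np.radians(0)
    t=p[(p[:,2]-z0>.022)&(p[:,2]-z0<.040)&(p[:,1]<.09)]
    img=np.zeros((100,250),np.uint8)
    for a in t: img[int((a[0]-.53)*1000)%100,int((a[1]+.13)*1000)%250]=min(255,int((a[2]-z0)*6000))
    cv2.imwrite("pics/"+s[:2]+s[2]+"_tray.png",cv2.resize(img,None,fx=3,fy=3,interpolation=0))
E
python3 tray.py; ls pics
```

```text
Wtop.npy edge fits [-0.00521652  0.52951759] [0.00083208 0.63587015] width at 0 0.10635255435179558
ymin [-0.11357969 -0.11336529 -0.11220106]
Ww.npy edge fits [-0.00312163  0.53016635] [-0.00124024  0.63589725] width at 0 0.10573090116889194
ymin [-0.11388383 -0.11346721 -0.11245948]
Wto_tray.png
Ww._tray.png
s0z.png
scene0.png
t0z.png
top0.png
tz.png
w1.png
wrist0.png
```

```bash
python3 -c "
import cv2,numpy as np
a=cv2.imread('pics/Ww._tray.png');b=cv2.imread('pics/Wto_tray.png');print(a.shape)
cv2.imwrite('pics/both.png',np.vstack([a,b])[:600])"
```

```text
(300, 750, 3)
```

View pics/both.png

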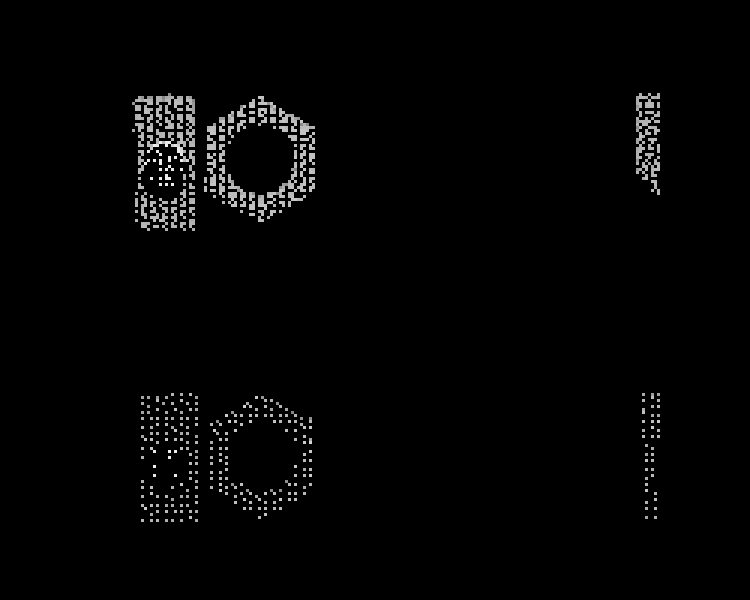

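```bash
python3 -c "
from h import *
lk();go(0.536,-0.312,0.26,69.5)"
```

```text
t2.60 [ 0.4925 -0.0509  0.4012] yaw 89.56 tilt [-0.0019 -0.0023 -1.    ] F [0.6  1.01 0.34] w0.0904 [-0.28  0.04  1.74 -0.    1.36 -1.84]
inc [ -4.52 -26.05  14.19] [-0.11  0.13 20.06]
```

Emit:
{"api": "send_rows", "payload": {"increments": [[6,-0.6,-3.2,1.7,0,0,3],[6,-1.1,-6.5,3.5,0,0,6],[6,-1.7,-9.8,5.3,0,0,10],[6,-2.3,-13,7.1,0,0,14],[6,-2.8,-16.3,8.9,0,0,18]]}}

```text
time_s: 3.02
ee_pos: [0.5189, -0.2095, 0.3112]
eef_rot: [0.497, 3.102, 0.001]
ft_force: [0.4, 0.2, 0.7]
width: 0.0616
```

```bash
python3 -c "
from h import *
lk();go(0.536,-0.312,0.26,69.5)"
```

```text
t3.02 [ 0.5189 -0.2095  0.3112] yaw 71.80 tilt [-2.e-04  6.e-04 -1.e+00] F [0.43 0.23 0.69] w0.0616 [-0.54  0.27  1.67  0.    1.2  -1.79]
inc [-4.82 -9.2   5.11] [0.03 0.01 2.3 ]
```

Emit:
{"api": "send_rows", "payload": {"increments": [[5.5,-1.6,-3,1.7,0,0,2],[5.5,-3.2,-6,3.4,0,0,2],[5.5,-4.6,-8.8,5.1,0,0,2],[5.5,-4.6,-8.8,5.1,0,0,2],[5.5,-4.6,-8.8,5.1,0,0,2]]}}

```text
time_s: 3.43
ee_pos: [0.5348, -0.3073, 0.259]
eef_rot: [-0.55, -3.09, -0.004]
ft_force: [0.5, 1.0, -0.3]
width: 0.055
```

```bash
python3 -c "
from h import *
s=lk();d,W,T=cloud('wrist',s);cv2.imwrite('pics/w2.png',d['pixels'][:,:,::-1]);Z=W[...,2]
sys=__import__('sys');exec(open('m.py').read().split('def nutfit')[1].join(['def nutfit','']).split('m=(Z>')[0])
v,u=np.mgrid[:384,:512]
m=(Z>0.015)&(Z<0.026)&(np.hypot(W[...,0]-.536,W[...,1]+.312)<.035)
p=W[m];print(m.sum(),p.mean(0),nutfit(p[:,:2]))
go(0.536,-0.312,0.204,69.5)"
```

```text
t3.43 [ 0.5348 -0.3073  0.259 ] yaw 69.83 tilt [ 0.0035  0.0017 -1.    ] F [ 0.46  0.98 -0.33] w0.0550 [-0.66  0.44  1.55  0.    1.15 -1.88]
1041 [ 0.53559548 -0.31246795  0.02118693] (np.float64(36.23640169168659), np.float64(9.5), np.float64(536.2327884788242), np.float64(-312.68648533420924))
inc [-0.29 -0.51  5.62] [ 0.08 -0.11  0.42]
```

View pics/w2.png

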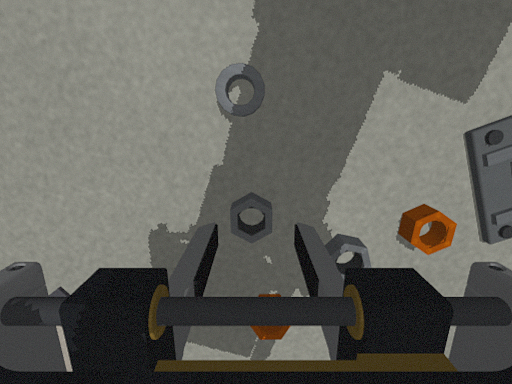

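Emit:
{"api": "send_rows", "payload": {"increments": [[5.5,-0.3,-0.5,2,0,0,0.4],[5.5,-0.3,-0.5,4,0,0,0.4],[5.5,-0.3,-0.5,5.6,0,0,0.4],[4,-0.3,-0.5,5.6,0,0,0.4],[3,-0.3,-0.5,5.6,0,0,0.4]]}}

```text
time_s: 3.9
ee_pos: [0.5364, -0.3109, 0.2052]
eef_rot: [-0.555, -3.091, -0.001]
ft_force: [-0.5, 0.3, 0.5]
width: 0.0449
```

Emit:
{"api": "send_rows", "payload": {"increments": [[2,0,0,0,0,0,0],[2,0,0,0,0,0,0],[2,0,0,0,0,0,0],[2,0,0,-1,0,0,0],[2,0,0,-3,0,0,0]]}}

```text
time_s: 4.32
ee_pos: [0.5352, -0.312, 0.2332]
eef_rot: [-0.557, -3.087, -0.004]
ft_force: [-0.1, -0.6, -2.0]
width: 0.0361
```

```bash
python3 -c "
from h import *
lk();go(0.583,0.011,0.27,90.1)"
```

```text
t4.32 [ 0.5352 -0.312   0.2332] yaw 69.54 tilt [ 0.0054  0.0015 -1.    ] F [-0.07 -0.59 -1.98] w0.0361 [-0.67  0.48  1.56 -0.    1.11 -1.88]
inc [ 6.83 31.94 -3.6 ] [  0.14  -0.29 -20.56]
```

Emit:
{"api": "send_rows", "payload": {"increments": [[2,0.5,2,-3.6,0,0,-2],[2,1.3,6,-4,0,0,-6],[2,2.1,10,-4,0,0,-10],[2,2.9,14,-4,0,0,-15],[2,3.7,18,-4,0,0,-20.5]]}}

```text
time_s: 4.73
ee_pos: [0.5646, -0.13, 0.2764]
eef_rot: [-0.006, 3.14, -0.001]
ft_force: [0.5, -0.1, -0.8]
width: 0.0356
```

```bash
python3 -c "
from h import *
lk();go(0.583,0.011,0.26,90.1)"
```

```text
t4.73 [ 0.5646 -0.13    0.2764] yaw 90.22 tilt [-1.8e-03 -8.0e-04 -1.0e+00] F [ 0.53 -0.14 -0.78] w0.0356 [-0.38  0.35  1.64 -0.    1.15 -1.95]
inc [-1.89 14.09  1.63] [-0.05  0.1   0.12]
```

Emit:
{"api": "send_rows", "payload": {"increments": [[2,-0.5,4,0.5,0,0,0],[2,-1,8,1,0,0,0],[2,-1.5,11.5,1.6,0,0,0],[2,-1.8,13.6,1.6,0,0,0],[2,-1.8,13.6,1.6,0,0,0]]}}

```text
time_s: 5.15
ee_pos: [0.5823, 0.0089, 0.2592]
eef_rot: [0.009, -3.141, -0.002]
ft_force: [0.2, 0.1, -1.8]
width: 0.0356
```

```bash
python3 -c "
from h import *
lk();go(0.583,0.011,0.217,90.1);s=lk();d,W,T=cloud('wrist',s);cv2.imwrite('pics/w3.png',d['pixels'][:,:,::-1]);lk()"
```

```text
t5.15 [0.5823 0.0089 0.2592] yaw 90.33 tilt [ 1.0e-04  1.6e-03 -1.0e+00] F [ 0.18  0.1  -1.81] w0.0356 [-0.13  0.38  1.65  0.    1.12 -1.71]
inc [-0.07  0.2   4.22] [ 0.09 -0.    0.23]
t5.15 [0.5823 0.0089 0.2592] yaw 90.33 tilt [ 1.0e-04  1.6e-03 -1.0e+00] F [ 0.18  0.1  -1.81] w0.0356 [-0.13  0.38  1.65  0.    1.12 -1.71]
t5.20 [0.5825 0.0069 0.2594] yaw 90.27 tilt [-5.e-04 -3.e-04 -1.e+00] F [-0.69 -0.29 -0.77] w0.0356 [-0.14  0.38  1.65 -0.    1.12 -1.71]
```

View pics/w3.png

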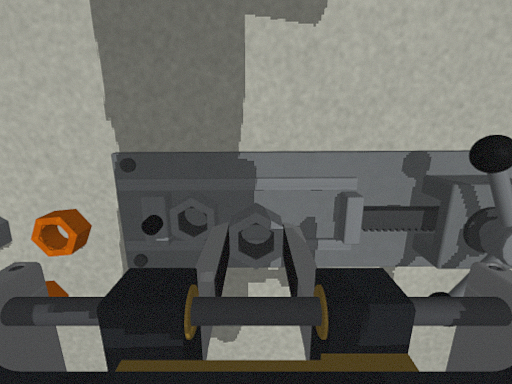

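Emit:
{"api": "send_rows", "payload": {"increments": [[2,-0.05,0.35,1.5,0,0,0.2],[2,-0.05,0.35,3,0,0,0.2],[2,-0.05,0.35,4,0,0,0.2],[2,-0.05,0.35,4.35,0,0,0.2],[2,-0.05,0.35,4.35,0,0,0.2]]}}

```text
time_s: 5.62
ee_pos: [0.5831, 0.007, 0.2165]
eef_rot: [-0.006, -3.14, 0.001]
ft_force: [-3.1, 0.3, 5.6]
width: 0.0358
```

```bash
python3 -c "
from h import *
lk();go(0.583,0.011,0.2145,90.1)"
```

```text
t5.62 [0.5831 0.007  0.2165] yaw 89.77 tilt [ 1.1e-03 -4.0e-04 -1.0e+00] F [-3.06  0.35  5.55] w0.0358 [-0.14  0.44  1.66 -0.    1.04 -1.7 ]
inc [0.01 0.4  0.2 ] [-0.02 -0.06 -0.33]
```

```bash
python3 -c "
from h import *
s=lk();d,W,T=cloud('wrist',s);cv2.imwrite('pics/w4.png',cv2.resize(d['pixels'][130:290,90:400,::-1],None,fx=2.5,fy=2.5,interpolation=2));lk()
d,W,T=cloud('scene');cv2.imwrite('pics/s4.png',cv2.resize(d['pixels'][180:270,150:370,::-1],None,fx=3.6,fy=3.6,interpolation=2));lk()
"
```

```text
t5.62 [0.5831 0.007  0.2165] yaw 89.77 tilt [ 1.1e-03 -4.0e-04 -1.0e+00] F [-3.06  0.35  5.55] w0.0358 [-0.14  0.44  1.66 -0.    1.04 -1.7 ]
t5.67 [0.583  0.007  0.2166] yaw 89.76 tilt [ 8.e-04 -4.e-04 -1.e+00] F [-3.85  0.5   4.94] w0.0359 [-0.14  0.44  1.66 -0.    1.04 -1.7 ]
t5.72 [0.583  0.007  0.2166] yaw 89.76 tilt [ 6.e-04 -4.e-04 -1.e+00] F [-2.98 -0.01  5.48] w0.0358 [-0.14  0.44  1.66 -0.    1.04 -1.7 ]
```

View pics/w4.png

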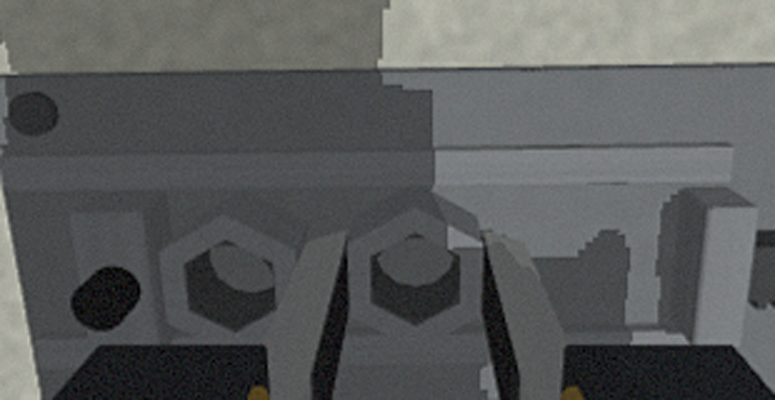

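View pics/s4.png

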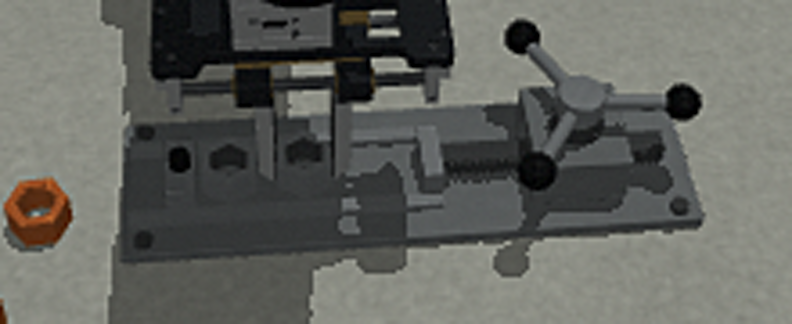

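```bash
python3 -c "
from h import *
s=lk();d,W,T=cloud('wrist',s);np.save('W4.npy',W);Z=W[...,2]
print('floor',np.nanmedian(Z[5:50,50:200]))
p=W[(W[...,0]>.55)&(W[...,0]<.62)&(Z>.025)&(Z<.045)]
h,e=np.histogram(p[:,1],np.arange(-.09,.1,.004))
print([(round(a,3),int(n),np.median(p[(p[:,1]>=a)&(p[:,1]<a+.004),2]).round(4)) for a,n in zip(e,h) if n>3])
for lo,hi in((-.062,-.024),(-.009,.026)):
  q=p[(p[:,1]>lo)&(p[:,1]<hi)&(p[:,0]<.578)]
  print(lo,'xmin',np.sort(q[:,0])[:6].round(4), np.median(q[:,2]))
# rail
r=W[(abs(W[...,1]-.05)<.03)&(W[...,0]<.58)&(W[...,0]>.535)]
for x in np.arange(.536,.58,.002):
  k=r[(r[:,0]>=x)&(r[:,0]<x+.002),2]; print(round(x,3),len(k),np.median(k).round(4) if len(k) else '',end=' ')
"
```

```text
t5.72 [0.583  0.007  0.2166] yaw 89.76 tilt [ 6.e-04 -4.e-04 -1.e+00] F [-2.98 -0.01  5.48] w0.0358 [-0.14  0.44  1.66 -0.    1.04 -1.7 ]
floor -0.00014420245728519188
[(np.float64(-0.086), 127, np.float64(0.0301)), (np.float64(-0.082), 266, np.float64(0.0306)), (np.float64(-0.078), 330, np.float64(0.0312)), (np.float64(-0.074), 393, np.float64(0.031)), (np.float64(-0.07), 438, np.float64(0.0306)), (np.float64(-0.066), 261, np.float64(0.0287)), (np.float64(-0.062), 159, np.float64(0.0317)), (np.float64(-0.058), 262, np.float64(0.0315)), (np.float64(-0.054), 195, np.float64(0.0314)), (np.float64(-0.05), 153, np.float64(0.0316)), (np.float64(-0.046), 162, np.float64(0.0313)), (np.float64(-0.042), 153, np.float64(0.0314)), (np.float64(-0.038), 166, np.float64(0.0316)), (np.float64(-0.034), 164, np.float64(0.0315)), (np.float64(-0.03), 126, np.float64(0.0316)), (np.float64(-0.026), 53, np.float64(0.0312)), (np.float64(-0.022), 74, np.float64(0.0357)), (np.float64(-0.018), 76, np.float64(0.0366)), (np.float64(-0.014), 183, np.float64(0.0326)), (np.float64(-0.01), 222, np.float64(0.0318)),
[... 508 characters left out ...]
float64(0.082), 444, np.float64(0.0297)), (np.float64(0.086), 349, np.float64(0.0303)), (np.float64(0.09), 328, np.float64(0.0303)), (np.float64(0.094), 213, np.float64(0.0302))]
-0.062 xmin [0.5623 0.5626 0.5628 0.5628 0.5628 0.5628] 0.03156716157012651
-0.009 xmin [0.5606 0.5607 0.5607 0.561  0.561  0.5611] 0.031608328180633805
0.536 245 0.01 0.538 241 0.01 0.54 222 0.0099 0.542 232 0.0098 0.544 251 0.01 0.546 237 0.01 0.548 3613 0.1295 0.55 1383 0.1329 0.552 1201 0.1311 0.554 2616 0.1303 0.556 1893 0.1323 0.558 3238 0.148 0.56 1456 0.1387 0.562 1934 0.1398 0.564 1119 0.1389 0.566 452 0.126 0.568 517 0.123 0.57 569 0.1229 0.572 1795 0.0737 0.574 740 0.0829 0.576 561 0.1161 0.578 498 0.1159
```

Emit:
{"api": "send_rows", "payload": {"increments": [[4.1,0,0,0,0,0,0],[4.1,0,0,0,0,0,0],[4.1,0,0,0,0,0,0],[4.1,0,0,-2,0,0,0],[4.1,0,0,-5,0,0,0]]}}

```text
time_s: 6.18
ee_pos: [0.5811, 0.008, 0.2621]
eef_rot: [-0.005, -3.133, -0.001]
ft_force: [1.1, 0.0, -0.7]
width: 0.0411
```

```bash
python3 -c "
from h import *
lk();go(0.583,0.046,0.265,90.1)"
```

```text
t6.18 [0.5811 0.008  0.2621] yaw 89.82 tilt [ 8.3e-03  8.0e-04 -1.0e+00] F [ 1.15  0.   -0.71] w0.0411 [-0.13  0.37  1.64 -0.    1.13 -1.7 ]
inc [-0.17  3.8  -0.29] [ 0.04 -0.48 -0.28]
```

Emit:
{"api": "send_rows", "payload": {"increments": [[0,-0.15,2.5,0,0,0.4,0],[0,-0.15,3.9,0,0,0.4,0],[0,-0.15,3.9,0.3,0,0.4,0],[0,-0.15,3.9,2,0,0.4,0],[0,-0.15,3.9,4.4,0,0.4,0]]}}

```text
time_s: 6.6
ee_pos: [0.5852, 0.0473, 0.2217]
eef_rot: [-0.002, -3.138, 0.002]
ft_force: [0.2, -0.7, 0.1]
width: 0.0111
```

```bash
python3 -c "
from h import *
lk();go(0.583,0.021,0.216,90.1);s=lk();d,W,T=cloud('wrist',s);cv2.imwrite('pics/w5.png',d['pixels'][:,:,::-1]);lk()"
```

```text
t6.60 [0.5852 0.0473 0.2217] yaw 89.94 tilt [ 0.0035 -0.001  -1.    ] F [ 0.17 -0.73  0.14] w0.0111 [-0.07  0.44  1.65 -0.    1.05 -1.64]
inc [ 0.22 -2.63  0.58] [-0.06 -0.2  -0.16]
t6.60 [0.5852 0.0473 0.2217] yaw 89.94 tilt [ 0.0035 -0.001  -1.    ] F [ 0.17 -0.73  0.14] w0.0111 [-0.07  0.44  1.65 -0.    1.05 -1.64]
t6.65 [0.5819 0.0472 0.215 ] yaw 89.90 tilt [ 1.570e-02 -2.000e-04 -9.999e-01] F [-1.69 -0.91 -3.53] w0.0073 [-0.07  0.45  1.66 -0.    1.05 -1.64]
```

View pics/w5.png

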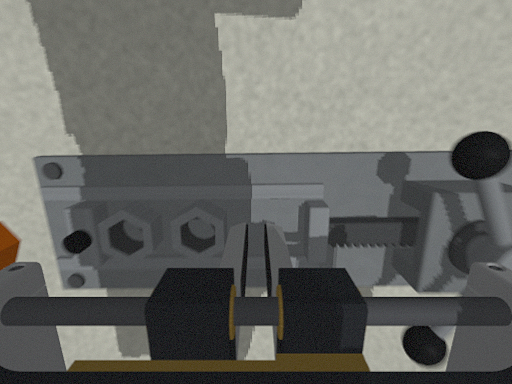

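Emit:
{"api": "send_rows", "payload": {"increments": [[0,0,-0.6,0,0,0,0],[0,0,-1.2,0,0,0,0],[0,0,-1.8,0,0,0,0],[0,0,-2.3,0,0,0,0],[0,0,-2.6,0,0,0,0]]}}

```text
time_s: 7.07
ee_pos: [0.5851, 0.0202, 0.2224]
eef_rot: [-0.006, -3.137, -0.0]
ft_force: [0.2, 2.3, -0.4]
width: 0.0008
```

```bash
python3 -c "
from h import *
s=lk();d,W,T=cloud('wrist',s);cv2.imwrite('pics/w6.png',d['pixels'][:,:,::-1]);lk()
Z=W[...,2];p=W[(W[...,0]>.565)&(W[...,0]<.585)&(Z>.025)&(Z<.034)]
h,e=np.histogram(p[:,1],np.arange(-.09,.1,.002));print([(round(a,3),int(n)) for a,n in zip(e,h) if n>3])"
```

```text
t7.07 [0.5851 0.0202 0.2224] yaw 89.78 tilt [ 4.9e-03  1.0e-04 -1.0e+00] F [ 0.18  2.29 -0.44] w0.0008 [-0.11  0.44  1.65 -0.    1.06 -1.68]
t7.12 [0.585  0.0201 0.2223] yaw 89.76 tilt [ 5.2e-03  1.0e-04 -1.0e+00] F [-0.2   0.42 -0.58] w0.0000 [-0.11  0.44  1.65 -0.    1.06 -1.68]
[(np.float64(-0.086), 15), (np.float64(-0.084), 61), (np.float64(-0.082), 63), (np.float64(-0.08), 53), (np.float64(-0.078), 61), (np.float64(-0.076), 58), (np.float64(-0.074), 62), (np.float64(-0.072), 65), (np.float64(-0.07), 88), (np.float64(-0.068), 88), (np.float64(-0.066), 91), (np.float64(-0.064), 53), (np.float64(-0.062), 59), (np.float64(-0.06), 84), (np.float64(-0.058), 56), (np.float64(-0.056), 33), (np.float64(-0.054), 34), (np.float64(-0.052), 34), (np.float64(-0.05), 24), (np.float64(-0.048), 31), (np.float64(-0.046), 24), (np.float64(-0.044), 34), (np.float64(-0.042), 40), (np.float64(-0.04), 45), (np.float64(-0.038), 51), (np.float64(-0.036), 52), (np.float64(-0.034), 77), (np.float64(-0.032), 70), (np.float64(-0.03), 60), (np.float64(-0.028), 51), (np.float64(-0.026), 59), (np.float64(-0.02
[... 184 characters left out ...]
30), (np.float64(-0.008), 40), (np.float64(-0.006), 40), (np.float64(-0.004), 41), (np.float64(-0.002), 49), (np.float64(0.0), 58), (np.float64(0.002), 67), (np.float64(0.004), 58), (np.float64(0.006), 24), (np.float64(0.008), 4), (np.float64(0.01), 10), (np.float64(0.012), 11), (np.float64(0.014), 13), (np.float64(0.016), 15), (np.float64(0.018), 12), (np.float64(0.02), 16), (np.float64(0.022), 15), (np.float64(0.024), 15), (np.float64(0.026), 10), (np.float64(0.028), 8), (np.float64(0.03), 5), (np.float64(0.082), 112), (np.float64(0.084), 86), (np.float64(0.086), 75), (np.float64(0.088), 75), (np.float64(0.09), 85), (np.float64(0.092), 76), (np.float64(0.094), 80), (np.float64(0.096), 18)]
```

View pics/w6.png

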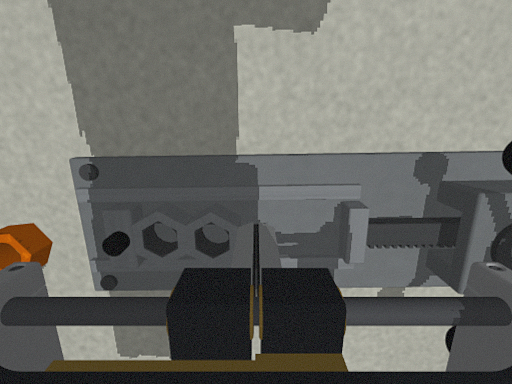

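```bash
python3 -c "
from h import *
lk();go(0.604,-0.243,0.275,87)"
```

```text
t7.12 [0.585  0.0201 0.2223] yaw 89.76 tilt [ 5.2e-03  1.0e-04 -1.0e+00] F [-0.2   0.42 -0.58] w0.0000 [-0.11  0.44  1.65 -0.    1.06 -1.68]
inc [ -1.99 -26.3   -5.28] [-0.   -0.3   2.76]
```

Emit:
{"api": "send_rows", "payload": {"increments": [[1,0,0.2,-4,0,-0.3,0],[4,-0.2,-2,-6,0,-0.3,1],[5.5,-0.5,-6,-6,0,-0.3,2],[5.5,-1,-10,-6,0,-0.3,2.7],[5.5,-1.5,-14,-6,0,-0.3,2.7]]}}

```text
time_s: 7.53
ee_pos: [0.5999, -0.1202, 0.2831]
eef_rot: [0.077, 3.139, -0.002]
ft_force: [1.1, 0.2, 0.2]
width: 0.0305
```

```bash
python3 -c "
from h import *
lk();go(0.604,-0.243,0.26,87)"
```

```text
t7.53 [ 0.5999 -0.1202  0.2831] yaw 87.21 tilt [-0.0013 -0.0015 -1.    ] F [1.09 0.16 0.22] w0.0305 [-0.34  0.4   1.55 -0.    1.18 -1.86]
inc [ -1.01 -12.24   2.33] [-0.09  0.07  0.21]
```

Emit:
{"api": "send_rows", "payload": {"increments": [[5.5,-0.3,-4,0.8,0,0,0],[5.5,-0.6,-8,1.6,0,0,0],[5.5,-0.9,-11.8,2.3,0,0,0.2],[5.5,-0.9,-11.8,2.3,0,0,0.2],[5.5,-0.9,-11.8,2.3,0,0,0.2]]}}

```text
time_s: 7.95
ee_pos: [0.6021, -0.2397, 0.2582]
eef_rot: [-0.09, -3.139, 0.001]
ft_force: [-0.0, 0.1, -0.6]
width: 0.0551
```

```bash
python3 -c "
from h import *
s=lk();d,W,T=cloud('wrist',s);cv2.imwrite('pics/w7.png',d['pixels'][:,:,::-1]);Z=W[...,2]
exec(open('m.py').read().split('def nutfit')[1].join(['def nutfit','']).split('m=(Z>')[0])
m=(Z>0.015)&(Z<0.026)&(np.hypot(W[...,0]-.604,W[...,1]+.243)<.035)
p=W[m];print(m.sum(),p.mean(0),nutfit(p[:,:2]));lk()
go(0.604,-0.243,0.204,87)"
```

```text
t7.95 [ 0.6021 -0.2397  0.2582] yaw 86.71 tilt [ 1.6e-03 -4.0e-04 -1.0e+00] F [-0.03  0.11 -0.65] w0.0551 [-0.51  0.5   1.47 -0.    1.17 -2.02]
1049 [ 0.60377066 -0.2436242   0.02118866] (np.float64(36.41606487071474), np.float64(27.0), np.float64(604.76759297621), np.float64(-243.54427158122334))
t8.00 [ 0.6024 -0.238   0.2584] yaw 86.83 tilt [ 0.0016  0.     -1.    ] F [-0.35  0.87  0.77] w0.0549 [-0.51  0.5   1.47 -0.    1.17 -2.02]
inc [-0.2  -0.49  5.44] [ 0.   -0.09 -0.17]
```

View pics/w7.png

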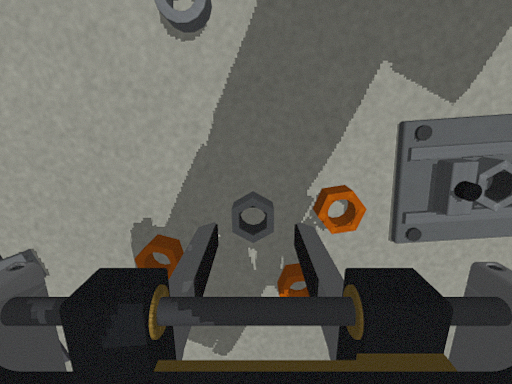

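Emit:
{"api": "send_rows", "payload": {"increments": [[5.5,-0.2,-0.55,2,0,0,0],[5.5,-0.2,-0.55,4,0,0,0],[5.5,-0.2,-0.55,5.5,0,0,0],[4,-0.2,-0.55,5.5,0,0,0],[3,-0.2,-0.55,5.5,0,0,0]]}}

```text
time_s: 8.42
ee_pos: [0.6042, -0.241, 0.2031]
eef_rot: [-0.081, -3.138, -0.001]
ft_force: [-0.4, 0.9, 0.5]
width: 0.0452
```

Emit:
{"api": "send_rows", "payload": {"increments": [[2,0,0,0,0,0,0],[2,0,0,0,0,0,0],[2,0,0,0,0,0,0],[2,0,0,-1.5,0,0,0],[2,0,0,-5,0,0,0]]}}

```text
time_s: 8.83
ee_pos: [0.6019, -0.2412, 0.2483]
eef_rot: [-0.083, -3.128, -0.008]
ft_force: [-0.1, -0.0, -1.9]
width: 0.0355
```

```bash
python3 -c "
from h import *
lk();go(0.583,0.0445,0.28,90.1)"
```

```text
t8.83 [ 0.6019 -0.2412  0.2483] yaw 86.94 tilt [ 0.0124  0.0051 -0.9999] F [-0.12 -0.03 -1.87] w0.0355 [-0.51  0.52  1.47 -0.    1.17 -2.03]
inc [ 3.44 28.45 -2.98] [ 0.31 -0.7  -3.16]
```

Emit:
{"api": "send_rows", "payload": {"increments": [[2,0.4,3,-2,0,0,-1],[2,0.9,7,-3,0,0,-2],[2,1.4,11,-3,0,0,-3],[2,1.9,15,-3,0,0,-3.1],[2,2.4,19,-3,0,0,-3.1]]}}

```text
time_s: 9.25
ee_pos: [0.5902, -0.0502, 0.2844]
eef_rot: [0.0, 3.142, -0.001]
ft_force: [0.2, -0.5, -1.8]
width: 0.036
```

```bash
python3 -c "
from h import *
lk();go(0.583,0.0445,0.265,90.1)"
```

```text
t9.25 [ 0.5902 -0.0502  0.2844] yaw 90.00 tilt [-0.e+00 -4.e-04 -1.e+00] F [ 0.15 -0.52 -1.78] w0.0360 [-0.23  0.36  1.61 -0.    1.17 -1.8 ]
inc [0.72 9.47 1.94] [-0.02  0.   -0.1 ]
```

Emit:
{"api": "send_rows", "payload": {"increments": [[2,0.2,4,0.5,0,0,0],[2,0.5,8,1.2,0,0,0],[2,0.7,9.4,1.9,0,0,0],[2,0.7,9.4,1.9,0,0,0],[2,0.7,9.4,1.9,0,0,0]]}}

```text
time_s: 9.67
ee_pos: [0.5831, 0.0428, 0.264]
eef_rot: [0.005, -3.139, 0.002]
ft_force: [0.6, -0.1, -0.8]
width: 0.0356
```

```bash
python3 -c "
from h import *
s=lk();d,W,T=cloud('wrist',s);cv2.imwrite('pics/w8.png',d['pixels'][:,:,::-1]);lk();go(0.583,0.0445,0.215,90.1)
Z=W[...,2];p=W[(W[...,0]>.555)&(W[...,0]<.615)&(W[...,1]>.022)&(W[...,1]<.068)&(Z<.11)&(Z>.05)]
print(np.histogram(Z[(W[...,1]>.022)&(W[...,1]<.068)&(Z<.11)&(Z>.05)],12)) 
"
```

```text
t9.67 [0.5831 0.0428 0.264 ] yaw 90.17 tilt [ 0.0026 -0.001  -1.    ] F [ 0.58 -0.09 -0.75] w0.0356 [-0.07  0.38  1.64 -0.    1.13 -1.65]
t9.72 [0.5836 0.0417 0.2644] yaw 90.06 tilt [ 0.0013 -0.001  -1.    ] F [ 0.23 -0.36 -1.16] w0.0358 [-0.08  0.38  1.64 -0.    1.13 -1.65]
inc [0.05 0.28 4.94] [-0.06 -0.07 -0.04]
(array([ 130,  202,  232,  245,  345, 1489,   79,   97,   92,   97,  118,
        122]), array([0.05823008, 0.06254196, 0.06685384, 0.07116572, 0.0754776 ,
       0.07978947, 0.08410135, 0.08841323, 0.09272511, 0.09703699,
       0.10134887, 0.10566075, 0.10997263]))
```

View pics/w8.png

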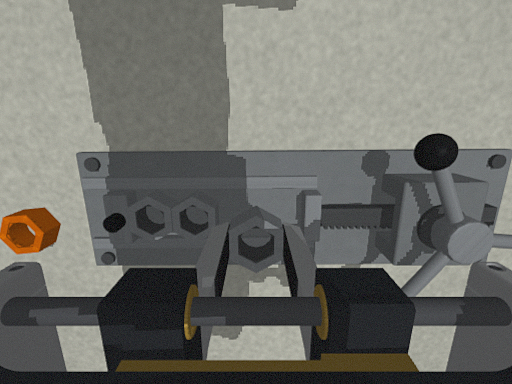

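Emit:
{"api": "send_rows", "payload": {"increments": [[2,0,0.28,1.5,0,0,0],[2,0,0.28,3,0,0,0],[2,0,0.28,4.3,0,0,0],[2,0,0.28,4.9,0,0,0],[2,0,0.28,4.9,0,0,0]]}}

```text
time_s: 10.13
ee_pos: [0.5836, 0.0435, 0.215]
eef_rot: [-0.002, -3.139, 0.001]
ft_force: [0.7, 0.7, -1.2]
width: 0.0357
```

```bash
python3 -c "
from h import *
s=lk();d,W,T=cloud('wrist',s);Z=W[...,2];lk()
p=W[(W[...,0]>.555)&(W[...,0]<.615)&(Z>.025)&(Z<.045)]
for lo,hi in((-.06,-.032),(-.022,.004),(.032,.056)):
  q=p[(p[:,1]>lo)&(p[:,1]<hi)&(p[:,0]<.578)]
  print(lo,'xmin',np.sort(q[:,0])[:3].round(4), np.median(q[:,2]).round(4))
"
```

```text
t10.13 [0.5836 0.0435 0.215 ] yaw 89.93 tilt [ 2.7e-03 -5.0e-04 -1.0e+00] F [ 0.69  0.66 -1.17] w0.0357 [-0.07  0.45  1.66 -0.    1.04 -1.64]
t10.18 [0.5838 0.0437 0.2152] yaw 89.93 tilt [ 1.5e-03 -4.0e-04 -1.0e+00] F [ 0.11 -0.23 -0.66] w0.0356 [-0.07  0.45  1.66 -0.    1.04 -1.64]
-0.06 xmin [0.5626 0.5626 0.5627] 0.0315
-0.022 xmin [0.5627 0.5628 0.563 ] 0.0315
0.032 xmin [0.5623 0.5624 0.5624] 0.0321
```

Aligned, 0.5 mm above floor. Release and lift.

Emit:
{"api": "send_rows", "payload": {"increments": [[4.2,0,0,0.05,0,0,0],[4.2,0,0,0.05,0,0,0],[4.2,0,0,0,0,0,0],[4.2,0,0,-2,0,0,0],[4.2,0,0,-6,0,0,0]]}}

```text
time_s: 10.6
ee_pos: [0.5808, 0.0451, 0.2706]
eef_rot: [0.001, -3.128, -0.001]
ft_force: [0.2, 0.6, -0.4]
width: 0.0419
```

Emit:
{"api": "send_rows", "payload": {"increments": [[3,0,-1,-4,0,0,0],[2,0,-2,-7,0,0,0],[1,0,-2,-7,0,0,0],[0,0,-2,-7,0,0,0],[0,0,-2,-7,0,0,0]]}}

```text
time_s: 11.02
ee_pos: [0.5832, 0.0252, 0.3447]
eef_rot: [0.001, -3.139, -0.0]
ft_force: [-0.2, -1.0, -0.8]
width: 0.0119
```

Run:
```python
from h import *
s=lk();d,W,T=cloud('wrist',s);np.save('W9.npy',W);cv2.imwrite('pics/w9.png',d['pixels'][:,:,::-1]);s=lk();d,W,T=cloud('wrist',s);Z=W[...,2];np.save('W9.npy',W)
p=W[(W[...,0]>.555)&(W[...,0]<.615)&(Z>.025)&(Z<.045)]
h,e=np.histogram(p[:,1],np.arange(-.09,.1,.002));print([(round(a,3),int(n)) for a,n in zip(e,h) if n>3])
q=p[(p[:,1]>.025)&(p[:,1]<.065)];print(np.median(q[:,2]),q.min(0),q.max(0))
w=W[(Z>.06)&(Z<.09)&(W[...,1]>.1)&(W[...,1]<.30)&(W[...,0]>.48)&(W[...,0]<.68)]
hub=w[(abs(w[:,2]-.08)<.003)]
print("hub",np.median(hub,0),len(hub))
hc=np.array([.5825,.1865])
dd=w[:,:2]-hc;rr=np.hypot(*dd.T);k=(rr>.025)&(rr<.05)
a=np.degrees(np.arctan2(dd[k,1],dd[k,0]));h,e=np.histogram(a,np.arange(-180,181,10));print([(int(x),int(n)) for x,n in zip(e,h) if n])
d,W,T=cloud('top');np.save('Wt9.npy',W);cv2.imwrite('pics/t9.png',cv2.resize(d['pixels'][130:210,140:320,::-1],None,fx=4,fy=4,interpolation=2))
```

```text
t11.02 [0.5832 0.0252 0.3447] yaw 90.04 tilt [ 2.6e-03  2.0e-04 -1.0e+00] F [-0.25 -0.96 -0.82] w0.0119 [-0.1   0.28  1.58 -0.    1.28 -1.68]
t11.07 [0.5828 0.0254 0.3435] yaw 90.05 tilt [ 4.9e-03  4.0e-04 -1.0e+00] F [-1.06 -0.06 -0.02] w0.0081 [-0.1   0.28  1.58 -0.    1.28 -1.68]
[(np.float64(-0.086), 8), (np.float64(-0.084), 50), (np.float64(-0.082), 56), (np.float64(-0.08), 57), (np.float64(-0.078), 63), (np.float64(-0.076), 73), (np.float64(-0.074), 74), (np.float64(-0.072), 73), (np.float64(-0.07), 85), (np.float64(-0.068), 78), (np.float64(-0.066), 66), (np.float64(-0.064), 35), (np.float64(-0.062), 42), (np.float64(-0.06), 50), (np.float64(-0.058), 40), (np.float64(-0.056), 30), (np.float64(-0.054), 22), (np.float64(-0.052), 26), (np.float64(-0.05), 30), (np.float64(-0.048), 32), (np.float64(-0.046), 31), (np.float64(-0.044), 27), (np.float64(-0.042), 27), (np.float64(-0.04), 28), (np.float64(-0.038), 26), (np.float64(-0.036), 42), (np.float64(-0.034), 46), (np.float64(-0.032), 37), (np.float64(-0.03), 36), (np.float64(-0.028), 32), (np.float64(-0.026), 41), (np.float64(-0.0
[... 598 characters left out ...]
at64(0.04), 24), (np.float64(0.042), 35), (np.float64(0.044), 23), (np.float64(0.046), 31), (np.float64(0.048), 28), (np.float64(0.05), 27), (np.float64(0.052), 35), (np.float64(0.054), 45), (np.float64(0.056), 39), (np.float64(0.058), 36), (np.float64(0.06), 21), (np.float64(0.082), 59), (np.float64(0.084), 70), (np.float64(0.086), 61), (np.float64(0.088), 68), (np.float64(0.09), 64), (np.float64(0.092), 64), (np.float64(0.094), 65), (np.float64(0.096), 22)]
0.031729143187834485 [0.56299274 0.02553793 0.02506002] [0.60389408 0.06128087 0.03364242]
hub [0.5819398  0.17942264 0.079802  ] 1725
[(-170, 6), (-160, 163), (-150, 129), (-50, 144), (-40, 132), (-30, 2), (70, 9), (80, 144), (90, 99)]
```

View pics/w9.png

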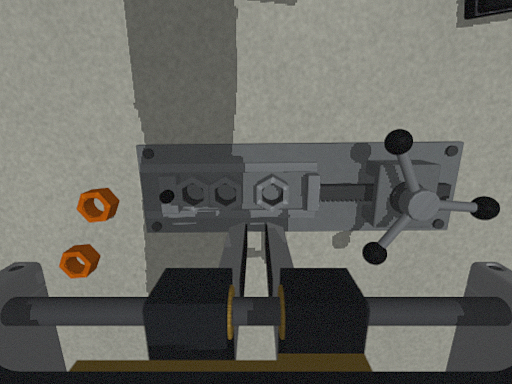

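View pics/t9.png

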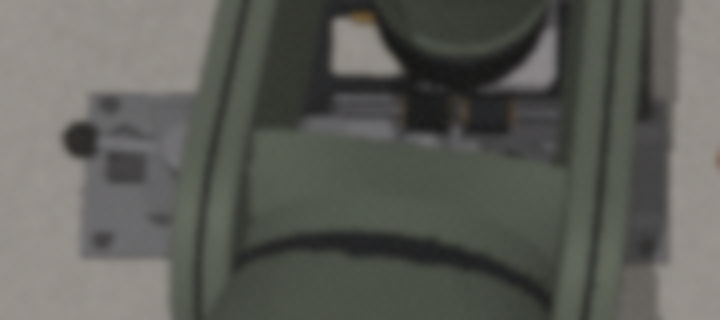

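Run:
```python
from h import *
from scipy.optimize import least_squares
W=np.load('W9.npy');Z=W[...,2]
w=W[(Z>.055)&(Z<.092)&(W[...,1]>.1)&(W[...,1]<.30)&(W[...,0]>.48)&(W[...,0]<.68)]
h=w[(w[:,2]>.0775)&(np.hypot(w[:,0]-.5825,w[:,1]-.1865)<.025)]
c=cv2.minEnclosingCircle((h[:,:2]*1000).astype(np.float32));print(c,len(h))
hc=np.array([.5825,.1865])
# fit hub centre + angle using ball top points & arms: arms
def res(p):
    r=[]
    d=w[:,:2]-p[:2];rr=np.hypot(*d.T);k=(rr>.020)&(rr<.052)
    a=np.arctan2(d[k,1],d[k,0])-p[2];a=(a+np.pi/3)%(2*np.pi/3)-np.pi/3
    return np.mean(np.minimum(np.abs(np.sin(a)*rr[k]),.012))
from scipy.optimize import minimize
for a0 in(80,88):
    m=minimize(res,[.5825,.1865,np.radians(a0)],method="Nelder-Mead",options=dict(initial_simplex=[[.5825,.1865,np.radians(a0)],[.586,.1865,np.radians(a0)],[.5825,.19,np.radians(a0)],[.5825,.1865,np.radians(a0+6)]]));print(m.x[:2],np.degrees(m.x[2]),m.fun)
b=w[(np.hypot(*(w[:,:2]-hc).T)>.057)]
for t in(85,-155,-38):
    a=np.degrees(np.arctan2(b[:,1]-hc[1],b[:,0]-hc[0])); k=abs((a-t+180)%360-180)<25
    x=b[k]
    f=least_squares(lambda q:np.linalg.norm(x-q,axis=1)-.012,[*x.mean(0)[:2],.068],loss='soft_l1',f_scale=.001);print("ball",f.x.round(4),len(x),np.hypot(*(f.x[:2]-hc)),np.degrees(np.arctan2(*(f.x[:2]-hc)[::-1])))
```

```text
((581.619384765625, 184.8124237060547), 15.681360244750977) 802
[0.58048071 0.18307305] 85.73786632097712 0.002247139562171206
[0.58082926 0.18303238] 85.66659698694494 0.0022493923105430615
ball [0.587  0.2514 0.07  ] 399 0.06506066707762603 86.01121578719138
ball [0.5224 0.1571 0.0699] 589 0.06695388324309581 -153.92773259024284
ball [0.6365 0.1483 0.0699] 419 0.06612531880652618 -35.27502158133198
```

```bash
python3 -c "
from h import *
lk();go(0.5754,0.1482,0.30,90)"
```

```text
t11.17 [0.5827 0.0255 0.3428] yaw 90.06 tilt [ 6.1e-03  4.0e-04 -1.0e+00] F [-0.33  0.14  0.11] w0.0014 [-0.1   0.28  1.58 -0.    1.28 -1.68]
inc [ 0.7  12.27  4.29] [ 0.02 -0.35  0.06]
```

Emit:
{"api": "send_rows", "payload": {"increments": [[0,0.2,4,1,0,-0.3,0],[0,0.4,8,2.5,0,-0.3,0],[0,0.7,11.5,4,0,-0.3,0],[0,0.7,12.3,4.3,0,-0.3,0],[0,0.7,12.3,4.3,0,-0.3,0]]}}

```text
time_s: 11.58
ee_pos: [0.5747, 0.1506, 0.2987]
eef_rot: [0.008, -3.138, 0.001]
ft_force: [0.7, -0.3, 0.1]
width: 0.0003
```

```bash
python3 -c "
from h import *
s=lk();d,W,T=cloud('wrist',s);cv2.imwrite('pics/w10.png',d['pixels'][:,:,::-1]);lk();go(0.5754,0.1482,0.255,90)"
```

```text
t11.58 [0.5747 0.1506 0.2987] yaw 90.30 tilt [ 3.2e-03 -6.0e-04 -1.0e+00] F [ 0.73 -0.26  0.07] w0.0003 [ 0.11  0.35  1.59 -0.    1.2  -1.47]
t11.63 [0.5756 0.1491 0.3001] yaw 90.21 tilt [ 5.0e-04 -1.3e-03 -1.0e+00] F [-0.52  0.66  0.51] w-0.0001 [ 0.11  0.35  1.59 -0.    1.2  -1.47]
inc [ 0.01 -0.08  4.51] [-0.07 -0.03  0.21]
```

View pics/w10.png

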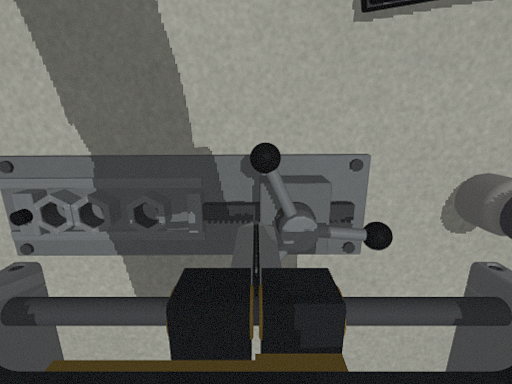

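Emit:
{"api": "send_rows", "payload": {"increments": [[0,0,-0.1,1.5,0,0,0.2],[0,0,-0.1,3,0,0,0.2],[0,0,-0.1,4.5,0,0,0.2],[0,0,-0.1,4.5,0,0,0.2],[0,0,-0.1,4.5,0,0,0.2]]}}

```text
time_s: 12.05
ee_pos: [0.5767, 0.1456, 0.2568]
eef_rot: [0.007, 3.14, -0.001]
ft_force: [0.7, -0.3, 1.3]
width: 0.0008
```

```bash
cat >> h.py <<'E'
HUB=np.array([.5820,.1856])
def circ(th0,step,cmd,R0=.038,n=5,yaw=90.0):
    """rows (tool frame) for n finger targets th0-step..., from commanded xy cmd"""
    a=np.radians(yaw);Y=np.array([np.cos(a),np.sin(a)]);X=np.array([-np.sin(a),np.cos(a)]);X=np.array([-Y[1],Y[0]])
    for i in range(1,n+1):
        t=np.radians(th0-step*i);q=HUB+R0*np.array([np.cos(t),np.sin(t)])-cmd
        print("%.2f, %.2f"%(q@X*100,q@Y*100),end=" | ")
    print("end cmd",np.round(cmd+q,4),"th",th0-step*n)
def th(s=None):
    s=s or state();d=s["ee_pos"][:2]-HUB
    t=np.arctan2(d[1],d[0]);r=np.hypot(*d);F=s["ft_force"][:2]
    tan=np.array([-np.sin(t),np.cos(t)]);rad=np.array([np.cos(t),np.sin(t)])
    print("th %.1f r %.4f  Ftan %.2f Frad %.2f"%(np.degrees(t),r,F@tan,F@rad))
E
python3 -c "
from h import *
s=lk();th();circ(-100,8,np.array([.5754,.1482]))"
```

```text
t12.05 [0.5767 0.1456 0.2568] yaw 89.74 tilt [-1.9e-03 -8.0e-04 -1.0e+00] F [ 0.66 -0.31  1.29] w0.0008 [ 0.1   0.4   1.62 -0.    1.12 -1.46]
th -97.6 r 0.0403  Ftan 0.70 Frad 0.22
0.51, 0.13 | 1.01, 0.32 | 1.46, 0.59 | 1.88, 0.92 | 2.25, 1.30 | end cmd [0.5529 0.1612] th -140
```

Emit:
{"api": "send_rows", "payload": {"increments": [[0,0.6,0.2,0,0,0,0],[0,1.1,0.4,0,0,0,0],[0,1.55,0.7,0,0,0,0],[0,1.95,1.05,0,0,0,0],[0,2.3,1.45,0,0,0,0]]}}

```text
time_s: 12.47
ee_pos: [0.555, 0.1611, 0.2588]
eef_rot: [0.003, 3.13, -0.004]
ft_force: [6.0, -5.0, -2.1]
width: 0.0005
```

```bash
python3 -c "
from h import *
s=lk();th();circ(-140,9,np.array([.5529,.1612]))"
```

```text
t12.47 [0.555  0.1611 0.2588] yaw 89.88 tilt [-0.0115 -0.0026 -0.9999] F [ 6.03 -5.02 -2.12] w0.0005 [ 0.13  0.37  1.66 -0.    1.1  -1.43]
th -137.8 r 0.0365  Ftan 7.77 Frad -1.09
0.35, 0.48 | 0.61, 1.02 | 0.79, 1.59 | 0.88, 2.17 | 0.88, 2.77 | end cmd [0.5441 0.1889] th -185
```

Emit:
{"api": "send_rows", "payload": {"increments": [[0,0.35,0.5,0,0,0,0],[0,0.6,1,0,0,0,0],[0,0.8,1.6,0,0,0,0],[0,0.9,2.2,0,0,0,0],[0,0.9,2.8,0,0,0,0]]}}

```text
time_s: 12.88
ee_pos: [0.5454, 0.1876, 0.2584]
eef_rot: [0.003, 3.135, -0.011]
ft_force: [0.7, -9.0, 0.9]
width: 0.0003
```

```bash
python3 -c "
from h import *
s=lk();th();circ(-185,10,np.array([.5439,.1892]))"
```

```text
t12.88 [0.5454 0.1876 0.2584] yaw 89.88 tilt [-0.0067 -0.0072 -1.    ] F [ 0.65 -9.03  0.92] w0.0003 [ 0.18  0.37  1.66 -0.01  1.11 -1.38]
th 176.8 r 0.0367  Ftan 8.98 Frad -1.15
-0.14, 0.62 | -0.37, 1.25 | -0.70, 1.82 | -1.12, 2.33 | -1.63, 2.75 | end cmd [0.5602 0.2167] th -235
```

Emit:
{"api": "send_rows", "payload": {"increments": [[0,-0.15,0.6,0,0,0,0],[0,-0.35,1.25,0,0,0,0],[0,-0.7,1.8,0,0,0,0],[0,-1.1,2.35,0,0,0,0],[0,-1.6,2.75,0,0,0,0]]}}

```text
time_s: 13.3
ee_pos: [0.559, 0.2164, 0.2567]
eef_rot: [-0.003, -3.139, 0.007]
ft_force: [-3.7, -6.1, 1.4]
width: 0.0001
```

```bash
python3 -c "
from h import *
s=lk();th();circ(-235,10,np.array([.5600,.2167]))"
```

```text
t13.30 [0.559  0.2164 0.2567] yaw 89.89 tilt [ 0.0024 -0.0045 -1.    ] F [-3.73 -6.09  1.4 ] w0.0001 [ 0.23  0.41  1.6  -0.    1.13 -1.34]
th 126.7 r 0.0385  Ftan 6.63 Frad -2.65
-0.59, 0.33 | -1.22, 0.56 | -1.87, 0.68 | -2.53, 0.68 | -3.18, 0.56 | end cmd [0.5918 0.2223] th -285
```

Emit:
{"api": "send_rows", "payload": {"increments": [[0,-0.6,0.35,0,0,0,0],[0,-1.2,0.55,0,0,0,0],[0,-1.85,0.7,0,0,0,0],[0,-2.55,0.7,0,0,0,0],[0,-3.2,0.55,0,0,0,0]]}}

```text
time_s: 13.72
ee_pos: [0.5885, 0.223, 0.2554]
eef_rot: [-0.003, -3.129, 0.003]
ft_force: [-11.5, 0.5, 2.9]
width: 0.0005
```

```bash
python3 -c "
from h import *
s=lk();th();circ(-285,10,np.array([.5920,.2222]))"
```

```text
t13.72 [0.5885 0.223  0.2554] yaw 89.88 tilt [ 0.0123 -0.002  -0.9999] F [-11.45   0.53   2.95] w0.0005 [ 0.22  0.47  1.52  0.    1.16 -1.34]
th 80.1 r 0.0380  Ftan 11.37 Frad -1.44
-0.61, -0.22 | -1.18, -0.55 | -1.69, -0.97 | -2.11, -1.48 | -2.44, -2.05 | end cmd [0.6164 0.2017] th -335
```

Emit:
{"api": "send_rows", "payload": {"increments": [[0,-0.6,-0.2,0,0,0,0],[0,-1.2,-0.55,0,0,0,0],[0,-1.7,-0.95,0,0,0,0],[0,-2.1,-1.5,0,0,0,0],[0,-2.45,-2.05,0,0,0,0]]}}

```text
time_s: 14.13
ee_pos: [0.6143, 0.2042, 0.2556]
eef_rot: [-0.003, -3.136, -0.006]
ft_force: [-4.3, 5.3, -1.5]
width: 0.0005
```

```bash
python3 -c "
from h import *
s=lk();th();circ(-335,10,np.array([.6165,.2017]))"
```

```text
t14.13 [0.6143 0.2042 0.2556] yaw 89.89 tilt [ 0.0056  0.0035 -1.    ] F [-4.31  5.34 -1.53] w0.0005 [ 0.19  0.5   1.47  0.    1.17 -1.38]
th 29.9 r 0.0372  Ftan 6.78 Frad -1.07
-0.22, -0.63 | -0.34, -1.28 | -0.34, -1.94 | -0.22, -2.59 | 0.01, -3.22 | end cmd [0.6164 0.1695] th -385
```

Emit:
{"api": "send_rows", "payload": {"increments": [[0,-0.2,-0.6,0,0,0,0],[0,-0.35,-1.3,0,0,0,0],[0,-0.35,-1.95,0,0,0,0],[0,-0.2,-2.6,0,0,0,0],[0,0,-3.2,0,0,0,0]]}}

```text
time_s: 14.55
ee_pos: [0.6165, 0.173, 0.2573]
eef_rot: [0.004, 3.137, 0.011]
ft_force: [1.7, 8.6, -2.5]
width: 0.0007
```

```bash
python3 -c "
from h import *
s=lk();th();circ(-385,10,np.array([.6165,.1697]))"
```

```text
t14.55 [0.6165 0.173  0.2573] yaw 89.87 tilt [-0.0047  0.0068 -1.    ] F [ 1.68  8.58 -2.51] w0.0007 [ 0.14  0.49  1.49  0.01  1.16 -1.43]
th -20.0 r 0.0367  Ftan 8.64 Frad -1.35
0.34, -0.59 | 0.76, -1.10 | 1.27, -1.52 | 1.84, -1.85 | 2.47, -2.08 | end cmd [0.5918 0.1489] th -435
```

Emit:
{"api": "send_rows", "payload": {"increments": [[0,0.35,-0.6,0,0,0,0],[0,0.75,-1.1,0,0,0,0],[0,1.25,-1.5,0,0,0,0],[0,1.85,-1.85,0,0,0,0],[0,2.45,-2.1,0,0,0,0]]}}

```text
time_s: 14.97
ee_pos: [0.5938, 0.1506, 0.2591]
eef_rot: [0.004, 3.13, 0.006]
ft_force: [7.7, 5.3, -1.3]
width: 0.0006
```

```bash
python3 -c "
from h import *
s=lk();th();d,W,T=cloud('wrist',s);cv2.imwrite('pics/w11.png',d['pixels'][:,:,::-1]);lk();th()
Z=W[...,2];p=W[(W[...,0]>.565)&(W[...,0]<.600)&(Z>.025)&(Z<.034)]
h,e=np.histogram(p[:,1],np.arange(-.09,.1,.002));print([(round(a,3),int(n)) for a,n in zip(e,h) if n>3])
circ(-435,7,np.array([.5920,.1487]))"
```

```text
t14.97 [0.5938 0.1506 0.2591] yaw 89.85 tilt [-0.0119  0.0037 -0.9999] F [ 7.68  5.35 -1.26] w0.0006 [ 0.11  0.43  1.57  0.    1.13 -1.46]
th -71.4 r 0.0370  Ftan 8.98 Frad -2.62
t15.02 [0.5931 0.1503 0.2591] yaw 89.84 tilt [-0.011   0.0033 -0.9999] F [ 4.26  3.12 -1.37] w0.0003 [ 0.11  0.43  1.57  0.    1.13 -1.46]
th -72.6 r 0.0370  Ftan 5.00 Frad -1.70
[(np.float64(-0.06), 26), (np.float64(-0.058), 79), (np.float64(-0.056), 43), (np.float64(-0.054), 50), (np.float64(-0.052), 44), (np.float64(-0.05), 53), (np.float64(-0.048), 42), (np.float64(-0.046), 38), (np.float64(-0.044), 40), (np.float64(-0.042), 57), (np.float64(-0.04), 58), (np.float64(-0.038), 62), (np.float64(-0.036), 77), (np.float64(-0.034), 88), (np.float64(-0.032), 85), (np.float64(-0.03), 78), (np.float64(-0.028), 57), (np.float64(-0.026), 77), (np.float64(-0.024), 90), (np.float64(-0.022), 143), (np.float64(-0.02), 87), (np.float64(-0.018), 70), (np.float64(-0.016), 59), (np.float64(-0.014), 45), (np.float64(-0.012), 41), (np.float64(-0.01), 37), (np.float64(-0.008), 38), (np.float64(-0.006), 40), (np.float64(-0.004
[... 583 characters left out ...]
np.float64(0.05), 73), (np.float64(0.052), 102), (np.float64(0.054), 93), (np.float64(0.056), 106), (np.float64(0.058), 94), (np.float64(0.06), 102), (np.float64(0.062), 102), (np.float64(0.064), 101), (np.float64(0.066), 174), (np.float64(0.068), 43), (np.float64(0.07), 47), (np.float64(0.072), 51), (np.float64(0.074), 47), (np.float64(0.076), 46), (np.float64(0.078), 49), (np.float64(0.08), 51), (np.float64(0.082), 49), (np.float64(0.084), 52), (np.float64(0.086), 44), (np.float64(0.088), 52), (np.float64(0.09), 50), (np.float64(0.092), 45), (np.float64(0.094), 49), (np.float64(0.096), 50)]
0.47, -0.07 | 0.93, -0.11 | 1.40, -0.09 | 1.85, -0.01 | 2.30, 0.12 | end cmd [0.569  0.1499] th -470
```

View pics/w11.png

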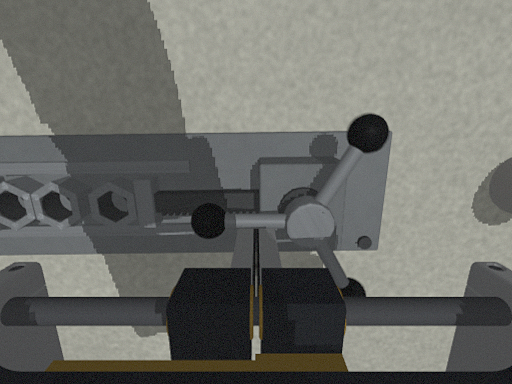

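Emit:
{"api": "send_rows", "payload": {"increments": [[0,0.5,-0.05,0,0,0,0],[0,0.95,-0.1,0,0,0,0],[0,1.4,-0.1,0,0,0,0],[0,1.85,0,0,0,0,0],[0,2.3,0.1,0,0,0,0]]}}

```text
time_s: 15.43
ee_pos: [0.5729, 0.1505, 0.2603]
eef_rot: [0.004, 3.123, 0.001]
ft_force: [10.7, -0.6, -2.2]
width: 0.0002
```

```bash
python3 -c "
from h import *
s=lk();th();circ(-470,6,np.array([.5690,.1497]))"
```

```text
t15.43 [0.5729 0.1505 0.2603] yaw 89.84 tilt [-1.900e-02  8.000e-04 -9.998e-01] F [10.73 -0.6  -2.17] w0.0002 [ 0.11  0.39  1.63 -0.    1.11 -1.46]
th -104.6 r 0.0363  Ftan 10.53 Frad -2.12
0.37, 0.17 | 0.71, 0.37 | 1.04, 0.60 | 1.34, 0.86 | 1.61, 1.15 | end cmd [0.5529 0.1612] th -500
```

Emit:
{"api": "send_rows", "payload": {"increments": [[0,0.35,0.15,0,0,0,0],[0,0.7,0.35,0,0,0,0],[0,1.05,0.6,0,0,0,0],[0,1.35,0.85,0,0,0,0],[0,1.6,1.15,0,0,0,0]]}}

```text
time_s: 15.85
ee_pos: [0.5565, 0.1611, 0.2606]
eef_rot: [0.004, 3.125, -0.003]
ft_force: [6.1, -4.4, 2.6]
width: 0.0006
```

```bash
python3 -c "
from h import *
s=lk();th();d,W,T=cloud('wrist',s);cv2.imwrite('pics/w12.png',d['pixels'][:,:,::-1]);lk();th()
Z=W[...,2];p=W[(W[...,0]>.565)&(W[...,0]<.600)&(Z>.025)&(Z<.034)]
h,e=np.histogram(p[:,1],np.arange(0,.03,.001));print([(round(a,3),int(n)) for a,n in zip(e,h) ])
circ(-500,3,np.array([.5530,.1612]))"
```

```text
t15.85 [0.5565 0.1611 0.2606] yaw 89.87 tilt [-0.0165 -0.002  -0.9999] F [ 6.11 -4.39  2.58] w0.0006 [ 0.13  0.37  1.66 -0.    1.1  -1.43]
th -136.1 r 0.0353  Ftan 7.40 Frad -1.36
t15.90 [0.5558 0.1617 0.2604] yaw 89.88 tilt [-0.0143 -0.0014 -0.9999] F [ 3.38 -2.57  4.1 ] w0.0004 [ 0.13  0.37  1.66 -0.    1.1  -1.43]
th -137.6 r 0.0355  Ftan 4.17 Frad -0.76
[(np.float64(0.0), 25), (np.float64(0.001), 35), (np.float64(0.002), 38), (np.float64(0.003), 40), (np.float64(0.004), 38), (np.float64(0.005), 33), (np.float64(0.006), 38), (np.float64(0.007), 63), (np.float64(0.008), 33), (np.float64(0.009), 5), (np.float64(0.01), 21), (np.float64(0.011), 28), (np.float64(0.012), 29), (np.float64(0.013), 29), (np.float64(0.014), 31), (np.float64(0.015), 42), (np.float64(0.016), 70), (np.float64(0.017), 54), (np.float64(0.018), 37), (np.float64(0.019), 35), (np.float64(0.02), 21), (np.float64(0.021), 31), (np.float64(0.022), 20), (np.float64(0.023), 20), (np.float64(0.024), 23), (np.float64(0.025), 21), (np.float64(0.026), 16), (np.float64(0.027), 23), (np.float64(0.028), 19)]
0.13, 0.15 | 0.25, 0.32 | 0.36, 0.48 | 0.46, 0.66 | 0.54, 0.83 | end cmd [0.5476 0.1695] th -515
```

View pics/w12.png

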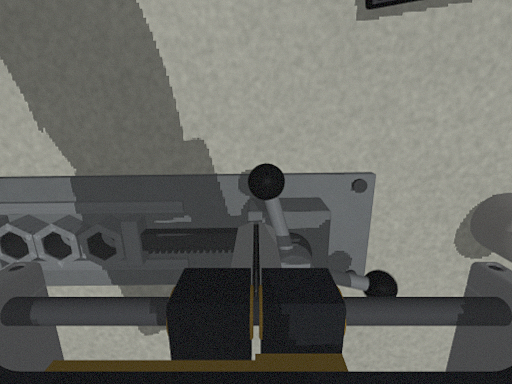

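Emit:
{"api": "send_rows", "payload": {"increments": [[0,0.15,0.15,0,0,0,0],[0,0.25,0.3,0,0,0,0],[0,0.35,0.5,0,0,0,0],[0,0.45,0.65,0,0,0,0],[0,0.55,0.85,0,0,0,0]]}}

```text
time_s: 16.32
ee_pos: [0.5498, 0.1695, 0.2596]
eef_rot: [0.003, 3.13, -0.004]
ft_force: [3.7, -5.7, 1.9]
width: 0.0004
```

```bash
python3 -c "
from h import *
s=lk();th();circ(-515,2,np.array([.5475,.1697]))"
```

```text
t16.32 [0.5498 0.1695 0.2596] yaw 89.88 tilt [-0.0112 -0.0027 -0.9999] F [ 3.74 -5.72  1.9 ] w0.0004 [ 0.15  0.36  1.67 -0.    1.1  -1.42]
th -153.5 r 0.0360  Ftan 6.79 Frad -0.79
0.05, 0.11 | 0.10, 0.23 | 0.14, 0.35 | 0.18, 0.48 | 0.22, 0.61 | end cmd [0.5453 0.1758] th -525
```

Emit:
{"api": "send_rows", "payload": {"increments": [[0,0.05,0.1,0,0,0,0],[0,0.1,0.2,0,0,0,0],[0,0.13,0.3,0,0,0,0],[0,0.16,0.4,0,0,0,0],[0,0.19,0.5,0,0,0,0]]}}

```text
time_s: 16.73
ee_pos: [0.548, 0.1739, 0.2594]
eef_rot: [0.003, 3.13, -0.007]
ft_force: [4.8, -7.1, 2.3]
width: 0.0002
```

```bash
python3 -c "
from h import *
s=lk();th();circ(-523,1.5,np.array([.5456,.1747]))"
```

```text
t16.73 [0.548  0.1739 0.2594] yaw 89.87 tilt [-0.0112 -0.0042 -0.9999] F [ 4.81 -7.1   2.27] w0.0002 [ 0.16  0.36  1.67 -0.01  1.1  -1.41]
th -161.0 r 0.0359  Ftan 8.28 Frad -2.24
0.02, 0.07 | 0.05, 0.17 | 0.07, 0.27 | 0.09, 0.36 | 0.11, 0.46 | end cmd [0.5445 0.1793] th -530.5
```

Emit:
{"api": "send_rows", "payload": {"increments": [[0,0,0,0,0,0,0],[0,0.02,0.05,0,0,0,0],[0,0.03,0.1,0,0,0,0],[0,0.04,0.15,0,0,0,0],[0,0.05,0.2,0,0,0,0]]}}

```text
time_s: 17.15
ee_pos: [0.5472, 0.1758, 0.2592]
eef_rot: [0.004, 3.132, -0.007]
ft_force: [3.8, -8.4, 1.7]
width: 0.0006
```

```bash
python3 -c "
from h import *
s=lk();th();
d,W,T=cloud('wrist',s);lk();th()
Z=W[...,2];p=W[(W[...,0]>.565)&(W[...,0]<.600)&(Z>.025)&(Z<.034)]
h,e=np.histogram(p[:,1],np.arange(0,.02,.001));print([(round(a,3),int(n)) for a,n in zip(e,h) ])
cv2.imwrite('pics/w13.png',d['pixels'][:,:,::-1])"
```

```text
t17.15 [0.5472 0.1758 0.2592] yaw 89.87 tilt [-0.0099 -0.0043 -0.9999] F [ 3.76 -8.42  1.68] w0.0006 [ 0.16  0.36  1.67 -0.01  1.1  -1.4 ]
th -164.3 r 0.0361  Ftan 9.12 Frad -1.34
t17.20 [0.5472 0.1759 0.2591] yaw 89.87 tilt [-0.0098 -0.0042 -0.9999] F [ 2.91 -7.5   2.4 ] w0.0005 [ 0.16  0.36  1.67 -0.01  1.1  -1.4 ]
th -164.5 r 0.0361  Ftan 8.01 Frad -0.80
[(np.float64(0.0), 33), (np.float64(0.001), 39), (np.float64(0.002), 32), (np.float64(0.003), 35), (np.float64(0.004), 39), (np.float64(0.005), 36), (np.float64(0.006), 34), (np.float64(0.007), 33), (np.float64(0.008), 29), (np.float64(0.009), 22), (np.float64(0.01), 33), (np.float64(0.011), 30), (np.float64(0.012), 41), (np.float64(0.013), 70), (np.float64(0.014), 48), (np.float64(0.015), 40), (np.float64(0.016), 33), (np.float64(0.017), 28), (np.float64(0.018), 26)]
```

View pics/w13.png

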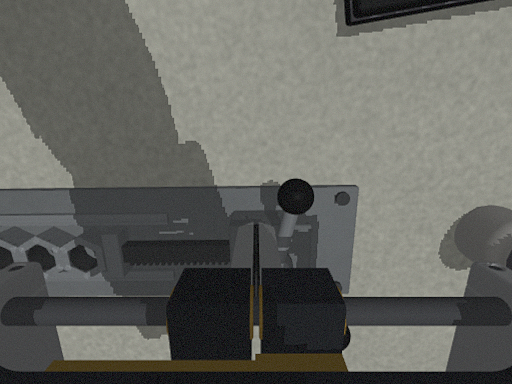

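Emit:
{"api": "send_rows", "payload": {"increments": [[0,0.01,0.05,0,0,0,0],[0,0.02,0.1,0,0,0,0],[0,0.02,0.1,0,0,0,0],[0,0.02,0.1,0,0,0,0],[0,0.02,0.1,0,0,0,0]]}}

```text
time_s: 17.62
ee_pos: [0.5471, 0.1766, 0.2592]
eef_rot: [0.003, 3.131, -0.008]
ft_force: [3.5, -8.0, 1.9]
width: 0.0003
```

```bash
python3 -c "
from h import *
s=lk();th();print(s['ft_torque'])"
```

```text
t17.62 [0.5471 0.1766 0.2592] yaw 89.87 tilt [-0.0102 -0.0049 -0.9999] F [ 3.49 -7.97  1.88] w0.0003 [ 0.16  0.36  1.67 -0.01  1.1  -1.4 ]
th -165.5 r 0.0360  Ftan 8.59 Frad -1.38
[-1.49128714 -0.62464776 -0.12315337]
```

Emit:
{"api": "send_rows", "payload": {"increments": [[0,0.01,0.05,0,0,0,0],[0,0.02,0.1,0,0,0,0],[0,0.03,0.15,0,0,0,0],[0,0.04,0.2,0,0,0,0],[0,0.04,0.2,0,0,0,0]]}}

```text
time_s: 18.03
ee_pos: [0.547, 0.1778, 0.2592]
eef_rot: [0.003, 3.131, -0.011]
ft_force: [3.9, -11.6, 2.2]
width: 0.0004
```

```bash
python3 -c "
from h import *
s=lk();th();print(s['ft_torque'])
d,W,T=cloud('wrist',s);lk();th()
Z=W[...,2];p=W[(W[...,0]>.565)&(W[...,0]<.600)&(Z>.025)&(Z<.034)]
h,e=np.histogram(p[:,1],np.arange(-.066,.07,.001));print([(round(a,3),int(n)) for a,n in zip(e,h) ])
"
```

```text
t18.03 [0.547  0.1778 0.2592] yaw 89.89 tilt [-0.0108 -0.0072 -0.9999] F [  3.93 -11.57   2.25] w0.0004 [ 0.17  0.36  1.67 -0.01  1.1  -1.4 ]
th -167.5 r 0.0358  Ftan 12.15 Frad -1.33
[-2.05157875 -0.81731283 -0.14864639]
t18.08 [0.547  0.1778 0.2592] yaw 89.88 tilt [-0.0108 -0.0071 -0.9999] F [  5.23 -12.29   2.81] w0.0003 [ 0.17  0.36  1.67 -0.01  1.1  -1.4 ]
th -167.4 r 0.0358  Ftan 13.13 Frad -2.42
[(np.float64(-0.066), 0), (np.float64(-0.065), 0), (np.float64(-0.064), 0), (np.float64(-0.063), 0), (np.float64(-0.062), 0), (np.float64(-0.061), 0), (np.float64(-0.06), 0), (np.float64(-0.059), 0), (np.float64(-0.058), 0), (np.float64(-0.057), 0), (np.float64(-0.056), 0), (np.float64(-0.055), 0), (np.float64(-0.054), 1), (np.float64(-0.053), 1), (np.float64(-0.052), 6), (np.float64(-0.051), 3), (np.float64(-0.05), 8), (np.float64(-0.049), 5), (np.float64(-0.048), 3), (np.float64(-0.047), 1), (np.float64(-0.046), 0), (np.float64(-0.045), 0), (np.float64(-0.044), 1), (np.float64(-0.043), 2), (np.float64(-0.042), 10), (np.float64(-0.041), 14), (np.float64(-0.04), 19), (np.float64(-0.039
[... 2008 characters left out ...]
), (np.float64(0.041), 28), (np.float64(0.042), 51), (np.float64(0.043), 39), (np.float64(0.044), 42), (np.float64(0.045), 36), (np.float64(0.046), 47), (np.float64(0.047), 41), (np.float64(0.048), 44), (np.float64(0.049), 40), (np.float64(0.05), 41), (np.float64(0.051), 44), (np.float64(0.052), 38), (np.float64(0.053), 37), (np.float64(0.054), 44), (np.float64(0.055), 47), (np.float64(0.056), 98), (np.float64(0.057), 64), (np.float64(0.058), 21), (np.float64(0.059), 15), (np.float64(0.06), 23), (np.float64(0.061), 21), (np.float64(0.062), 19), (np.float64(0.063), 26), (np.float64(0.064), 20), (np.float64(0.065), 17), (np.float64(0.066), 20), (np.float64(0.067), 22), (np.float64(0.068), 24)]
```

Emit:
{"api": "send_rows", "payload": {"increments": [[0,0,-0.3,0,0,0,0],[0,0,-0.8,0,0,0,0],[0,0,-1.2,0,0,0,0],[0,0,-1.2,-2,0,0,0],[0,0,-1.2,-6,0,0,0]]}}

```text
time_s: 18.5
ee_pos: [0.5419, 0.1678, 0.3118]
eef_rot: [-0.004, -3.132, 0.003]
ft_force: [-0.2, -0.2, -0.3]
width: 0.0009
```

Emit:
{"api": "send_rows", "payload": {"increments": [[0,0,0,-3,0,0,0],[0,0,-4,-4,0,0,0],[0,0,-8,-5,0,0,0],[0,0,-10,-5,0,0,0],[0,0,-10,-5,0,0,0]]}}

```text
time_s: 18.92
ee_pos: [0.5444, 0.0653, 0.3682]
eef_rot: [0.01, 3.136, -0.002]
ft_force: [-0.5, 0.6, -0.1]
width: 0.0004
```

Run:
```python
from h import *
s=lk();d,W,T=cloud('wrist',s);s=lk();d,W,T=cloud('wrist',s);cv2.imwrite('pics/w14.png',cv2.resize(d['pixels'][:,:,::-1],None,fx=1.5,fy=1.5,interpolation=2));Z=W[...,2]
p=W[(W[...,0]>.555)&(W[...,0]<.615)&(Z>.025)&(Z<.045)]
h,e=np.histogram(p[:,1],np.arange(-.09,.07,.001));print([(round(a,3),int(n)) for a,n in zip(e,h) if n])
hs=[]
for lo,hi in((-.062,-.032),(-.026,.004),(.010,.040),(.045,.055)):
    q=p[(p[:,1]>lo)&(p[:,1]<hi)];print(lo,np.median(q[:,2]).round(4),np.percentile(q[:,0],[.5,99.5]).round(4))
w=W[(Z>.055)&(Z<.092)&(W[...,1]>.1)&(W[...,1]<.30)&(W[...,0]>.48)&(W[...,0]<.68)]
dd=w[:,:2]-HUB;rr=np.hypot(*dd.T);k=(rr>.057)
a=np.degrees(np.arctan2(dd[k,1],dd[k,0]));h,e=np.histogram(a,np.arange(-180,181,5));print([(int(x),int(n)) for x,n in zip(e,h) if n])
```

```text
t18.92 [0.5444 0.0653 0.3682] yaw 89.63 tilt [-0.0053 -0.0012 -1.    ] F [-0.48  0.6  -0.06] w0.0004 [-0.04  0.18  1.65 -0.    1.31 -1.6 ]
t18.97 [0.5442 0.0669 0.3674] yaw 89.67 tilt [-3.9e-03  5.0e-04 -1.0e+00] F [-0.68  1.36  0.46] w0.0003 [-0.04  0.18  1.65  0.    1.31 -1.6 ]
[(np.float64(-0.085), 9), (np.float64(-0.084), 14), (np.float64(-0.083), 23), (np.float64(-0.082), 26), (np.float64(-0.081), 19), (np.float64(-0.08), 29), (np.float64(-0.079), 24), (np.float64(-0.078), 24), (np.float64(-0.077), 27), (np.float64(-0.076), 25), (np.float64(-0.075), 31), (np.float64(-0.074), 25), (np.float64(-0.073), 34), (np.float64(-0.072), 34), (np.float64(-0.071), 30), (np.float64(-0.07), 34), (np.float64(-0.069), 37), (np.float64(-0.068), 36), (np.float64(-0.067), 29), (np.float64(-0.066), 28), (np.float64(-0.065), 25), (np.float64(-0.064), 19), (np.float64(-0.063), 13), (np.float64(-0.062), 15), (np.float64(-0.061), 18), (np.float64(-0.06), 19), (np.float64(-0.059), 26), (np.float64(-0.058), 18), (np.float64(-0.057), 17), (np.float64(-0.056), 10), (np.float64(-0.055), 13), (np.float64(-0.0
[... 2620 characters left out ...]
np.float64(0.05), 25), (np.float64(0.051), 12), (np.float64(0.052), 13), (np.float64(0.053), 23), (np.float64(0.054), 23), (np.float64(0.055), 23), (np.float64(0.056), 14), (np.float64(0.057), 3), (np.float64(0.058), 8), (np.float64(0.059), 11), (np.float64(0.06), 11), (np.float64(0.061), 10), (np.float64(0.063), 10), (np.float64(0.064), 12), (np.float64(0.065), 11), (np.float64(0.066), 12), (np.float64(0.068), 12)]
-0.062 0.0315 [0.563  0.6027]
-0.026 0.0316 [0.5635 0.603 ]
0.01 0.0316 [0.5638 0.6032]
0.045 0.0304 [0.5623 0.5941]
[(-90, 23), (-85, 134), (-80, 105), (-75, 68), (-70, 14), (30, 10), (35, 75), (40, 69), (45, 71), (50, 64), (155, 27), (160, 98), (165, 148), (170, 161), (175, 5)]
```

View pics/w14.png

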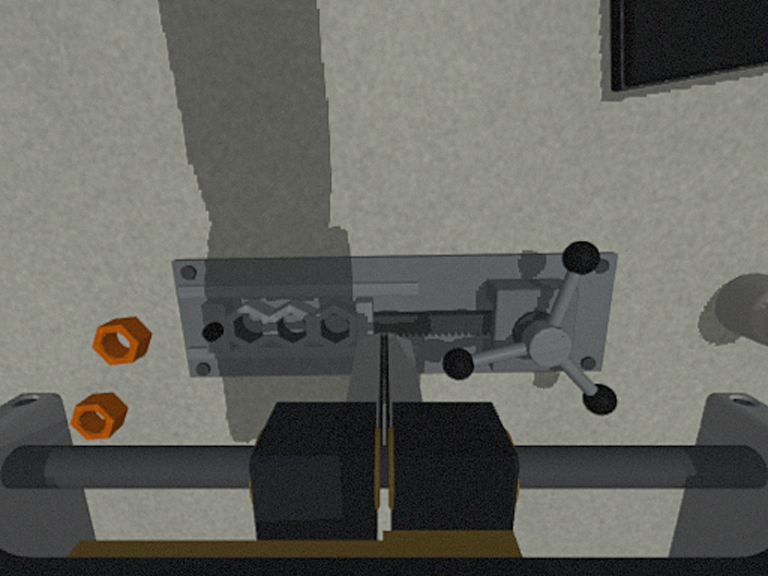

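```bash
python3 -c "
from h import *
lk();print(sign_off());lk()"
```

```text
t19.02 [0.5441 0.068  0.3669] yaw 89.76 tilt [-0.0029  0.001  -1.    ] F [-0.1   0.01  0.08] w0.0002 [-0.03  0.18  1.65  0.    1.31 -1.6 ]
the job is handed in; nothing more can be done
None
the job is handed in; nothing more can be done
```

Both loose steel nuts are in the channel with the third, and the wheel is wound until it went tight. I handed the job in at 19 s.

**Placing:** I laid one nut beside the nut already there and pushed both up to the stop. The second nut went between them and the pusher.

**Winding:** I wound the wheel clockwise about 400° with shut fingertips and stopped when the push stiffened. It rose from about 5–8 N to 12.5 N within about 1 mm. I then backed off, raised the gripper and moved it clear.

**Last checks:**
- All three nuts lie flat, with tops at about 31.5 mm, against about 32 mm expected. They are centred and flat against flat.
- Pusher and stop measure about 108 mm apart.
- The pusher did not spring back when I let go.
- The arm touches nothing; the wrist force reads about 0 N.

**Not measured directly:**
- **Clamp force:** I could only work it out from the wrist force. Using the wrist moment it comes to about 30 N. A rougher estimate without it gave up to 50 N, so the two differ, but both lie inside the 10–60 N range.
- **Wheel angle:** I estimate about 7.5 rad from the stop position and the turn made.
- **Spacer, gauge case and jar:** I never touched them. I did not measure their positions again at the end.

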